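# Park the indexing plunger and widen the hub stand

### The job

Widen the hub stand for the next hub: pull the orange plunger knob on the blue carriage up, feeling for its end stop without forcing it, and twist it a sixth of a turn clockwise (seen from above) into its rest notch so that it stays up by itself when you let go. Then slide the carriage gently out until it rests against the rubber face of the stop block, and leave it there with the plunger still parked and nothing held. Do not shove the carriage while the plunger is still engaged, do not shift the stop block, and leave the other things where they lie.

Things in the scene. Friction and masses are not known exactly. Their poses are not given: they have to be found in the camera images.
- stand: Hub stand screwed to the grey top: grey base plate 100 x 345 x 8 mm, a steel rail 40 mm wide with its top 28 mm above the table, a fixed aluminium axle plate at its +y end. Origin at table height under the plunger's starting axis; z up, y along the rail. The carriage slides out along the stand's -y.
- knob_center (a point): Middle of the orange round knob (32 mm diameter, 34 mm tall, axis vertical) that lifts and turns the spring plunger; 73 mm above the table when down. Its own x axis is the white line on top. Below it, 31 mm under this point when down, is the carriage's flat top, with a lock nut and hex (up to 16 mm from the axis) reaching to at most 18 mm under this point. Nothing else stands within 55 mm of the axis.
- lift (a joint): Lift of plunger and knob, m: 0 down (nose 4 mm deep in the rail's hole), grows upward. Spring and weight pull down with 6.5 N at 0 and 0.4 N more per mm, plus a little drag when moved fast. The cross pin inside the knob clears the sleeve's rim at 7 to 17 mm, different each time since the sleeve is screwed in to an unknown depth; the rigid end stop comes 2 mm after that. Parked, the pin lies 2 mm below the rim, so lift is then 5 to 15 mm.
- knob (a joint): Turn of the knob, rad, 0 (give or take 0.08) while the pin is in its slot, growing clockwise seen from above. It turns only with the pin lifted clear of the rim. The V-shaped rest notch is at 1.05 (60 degrees) and draws the pin in when it comes down within 0.2 of it; a lug blocks turning beyond about 1.27, another blocks turning the other way.
- plunger: The spring plunger: steel nose 10 mm in diameter in a hole of the rail, with the knob and its cross pin on top. Origin at table height on the axis when down; it rises with the lift. Its slender pin may be pulled against the end stop or turned against the slot with at most 12 N (0.12 N m) beyond the spring's pull, and never be loaded with over 25 N.
- sleeve: Threaded sleeve round the plunger, fixed on the carriage top under the knob; its slotted rim, rest notch and end stop are hidden inside the knob. Origin on the carriage top on the axis; it does not tell how deep the sleeve is screwed in.
- carriage: Blue sliding carriage 74 x 105 mm, top 42 mm above the table, carrying plunger and axle plate; slides with about 3 N of friction once the plunger is up. Axes as the stand's. Its origin starts at the stand's origin and moves with it along -y.
- dropout_top (a point): Middle of the top edge of the aluminium axle plate on the carriage: 60 mm wide across the rail (stand x), 10 mm thick along the rail (stand y), standing 76 mm above the carriage top to 118 mm above the table, 65 mm from the knob's axis on the +y side; an axle slot 12 mm wide and 13 mm deep is cut in the middle of its top edge. It can be pinched from above or pushed.
- carriage_end (a point): Middle of the carriage's outer (-y) end face, 36 mm above the table, 25 mm from the knob's axis.
- stop_block: Aluminium stop block 70 x 22 x 36 mm clamped on the rail beyond the carriage's outer end, with a rubber buffer; where it is clamped varies. Axes as the stand's.
- stop_face (a point): Middle of the stop block's rubber face, 36 mm above the table, 28 to 70 mm beyond carriage_end at the start; the two points meet when the carriage is home.
- screwdriver_grip (a point): Grip of a red screwdriver lying beside the stand, 190 mm long; bystander.
- front_light: Black plastic bicycle front light, 76 mm long, 40 mm in diameter; origin under its middle; bystander.
- stem_cap_center (a point): Aluminium stem cap, a disc 33 mm in diameter and 6 mm thick; bystander.
- bolt_jar_center (a point): Glass jar with four steel bolts, 66 mm in diameter, 68 mm tall, point half-way up; bystander.
- rail: Steel rail of the stand, 40 mm wide, 295 mm long, top 28 mm above the table; origin and axes are the stand's.

How it is judged:
By the outcome, as a careful person would: the job done as asked, in the order asked, and still so for the second after the job is handed in, with the robot touching nothing.
It also fails if it takes over 72 s, if anything falls off the work surface, if the arm or the gripper's body presses on something with over 40 N, if the wrist force passes 120 N, or if a joint passes its speed limit or range.

### The arm

A 7-joint arm with a two-finger parallel gripper is mounted at the origin on the work surface. World frame = base frame: x ahead of the robot, y to its left, z up, the work surface at z = 0. Lengths are in mm, angles in rad, forces in N, time in s.
With the tool pointing down it reaches from about 400 to 850 mm from the base axis. Payload 4.4 kg.
Tool frame: the origin (TCP) lies at the very end of the fingers, on their centre line; the grasp point (between the pads) lies behind it (robot.hold_point_z is the z of the grasp point in the tool frame, in mm); z points along the fingers, x is the direction in which the jaws open and shut, and the axes are right-handed (so a half turn about z gives the same grasp; the last joint's range is limited). The gripper opens to 94 mm and grips with 3 to 60 N. Pads are 16 mm wide; open, the fingers measure 119 mm over their backs; the gripper's body (75 mm by 177 mm) begins 78 mm behind the grasp point.
Start: joints at [-1.231, 0.628, 0.038, 1.517, -0.027, 0.996, -0.02], TCP at [256.568, 597.236, 205.478] pointing down, gripper open.
Joint ranges: [-3.06, 3.06], [-0.37, 2.12], [-1.25, 1.32], [0.18, 2.47], [-1.1, 4.24], [0.23, 1.98], [-2.94, 2.94]. Speed limits (rad/s): [2.57, 2.57, 3.14, 3.14, 3.14, 3.14, 3.14].

### API

Orientations are given as a unit quaternion [x, y, z, w].
In Python, from station import robot gives the robot as it stands. The module is installed in compiled form; this text tells all that it offers.
- The arm moves only by the tool send_rows, never from a script. Its argument "motion" is a list of rows, each a list of 2 entries, a list of its own where there are three numbers: the shift along the tool's x, y, z in cm, then the turn, a rotation vector about the tool's x, y, z in rad. In form: [[[dx, dy, dz], [ax, ay, az]], ...]. A call has exactly 5 rows; each row is the pose to reach, as a shift and turn from the pose commanded when the call began, along the tool's axes at that moment; what a row does not reach only later rows make up. A row lasts 1/12 s, in which the tool goes at most 41.7 mm and 7.16 degrees, less where a joint would pass 70% of its speed; a pose out of reach is approached as far as the arm can. A call with a gripper value outside its range is refused whole. "grip" is the opening in per cent of the stroke, from 0 (shut) to 100 (fully open), set as the call begins (left out, the last holds). The fingers move at their own pace and stop on an object; the grip force is fixed at half the most. Time passes only in rows, so rows that repeat a pose let the fingers close, or fill a call up. It gives the time, the measured TCP pose, the force and the opening at its end, in the units of the state.
- robot.state(): the state, without advancing time (a new reading comes with each control period).
- robot.get_image(name): name is "scene" or "top"; returns a dict with "pixels" (480x640x3 uint8, blue, green, red), "range_z" (480x640 float32, mm along the optical axis (not along the pixel's ray), 0 where there is no reading), "mtx" (3x3 intrinsics, pixels), "xyz" and "orientation" of the camera in the world. Camera axes: x right, y up, looking along -z (the intrinsics and any distortion apply to the point x, -y, -z); pixel columns grow to the right and rows downward; lengths in mm; the calibration is good to about 2 mm. A picture is of the moment at which its call begins.
- robot.close_job(): hands the job in, once; it reports no verdict.
The state is a dict: "clock": time; "joint_positions": joint angles; "joint_vel": joint speeds; "tau": joint torques, N m; "ee_pos": TCP position; "orientation": TCP orientation; "wrist_force": force on the tool from outside, world axes, zero at the start; "moment": the same for the moment, N m; "width": finger opening in mm.
Only numpy, scipy, OpenCV 4.12 (cv2) and the standard library are available. Lean on these libraries where they do the work, as an engineer would, in place of code of your own. Each camera call takes 0.05 s, during which the arm holds its last target.

## Working session

There is one attempt and no reset: what is moved stays moved. The work goes in short steps, Python scripts to look and compute and a tool call to move; the robot and the scene stay as the last step left them, time stands still between calls to the robot, and variables do not carry over. Pictures are saved under pics/ and viewed, and the job is handed in when it is done.

Besides the shell and the picture viewer there is one more tool, called after "Request:" in YAML: its name, and indented under it one key for each argument. send_rows: Moves the arm, as the interface text tells. Its arguments: {"type":"object","properties":{"motion":{"type":"array"},"grip":{"type":"number"}},"required":["motion"]}

```bash
mkdir -p pics; python3 - <<'E'
from station import robot
import cv2,numpy as np
print(robot.state()); print(robot.hold_point_z)
for n in("scene","top"):
    d=robot.get_image(n); cv2.imwrite(f"pics/{n}0.png",d["pixels"]); np.savez(f"{n}0.npz",**d)
    print(n,d["mtx"],d["xyz"],d["orientation"],[k for k in d])
E
```

```text
{'clock': 0.0, 'joint_positions': array([-1.2308135 ,  0.62937511,  0.03844467,  1.51833456, -0.02700885,
        0.99630564, -0.02002287]), 'joint_vel': array([-0.00169403, -0.00026292, -0.00037209, -0.00018128,  0.00121369,
        0.00082854, -0.0005481 ]), 'tau': array([ 6.18443173e-04, -5.49745345e+01,  1.14323560e+00, -1.86633611e+01,
       -5.24183444e-02,  2.36648368e-02,  1.55113244e-04]), 'ee_pos': array([256.29104266, 596.6198929 , 204.54609585]), 'orientation': array([ 8.35093895e-01,  5.50106607e-01, -7.89645534e-04,  5.32299558e-04]), 'wrist_force': array([-0.14688903,  0.36353518,  0.29986206]), 'moment': array([ 0.00786574,  0.00892028, -0.00838184]), 'width': 94.2624212466381}
-18.8
scene [[521.29247888   0.         315.66035474]
 [  0.         521.29247888 234.46099998]
 [  0.           0.           1.        ]] [1113.7879304   219.9106538   572.24394632] [0.23896382 0.35188498 0.74162821 0.51871076] ['pixels', 'range_z', 'mtx', 'xyz', 'orientation']
top [[537.77459555   0.         320.80940787]
 [  0.         537.77459555 239.50696231]
 [  0.           0.           1.        ]] [414.91507047  38.76634898 779.24603298] [-0.0689561   0.08611673  0.77031078 -0.62805276] ['pixels', 'range_z', 'mtx', 'xyz', 'orientation']
```

View pics/top0.png

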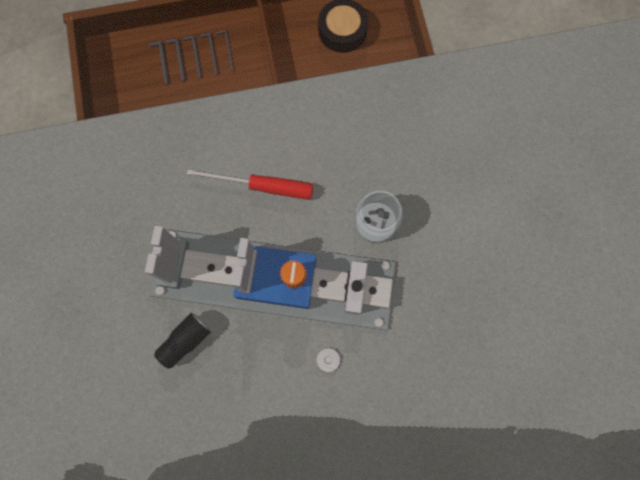

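View pics/scene0.png

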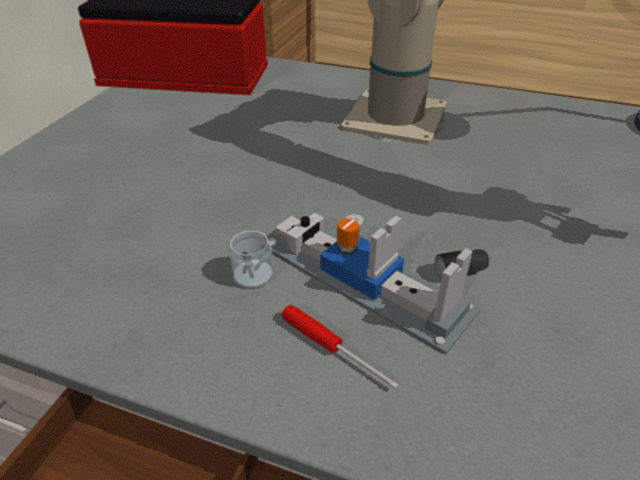

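The top view shows the orange knob at about (292,273), with its white line running roughly along the image column. The blue carriage spans about (237–315, 247–307), the stop block is at (357,287), the jar at (378,217) and the stem cap at (328,360).

```bash
cat > h.py <<'E'
import numpy as np,cv2
from scipy.spatial.transform import Rotation as R
def cloud(d):
    z=d["range_z"].astype(float); K=d["mtx"]; v,u=np.mgrid[:480,:640]
    p=np.stack([(u-K[0,2])/K[0,0]*z,-(v-K[1,2])/K[1,1]*z,-z],-1)
    w=p@R.from_quat(d["orientation"]).as_matrix().T+d["xyz"]; w[z==0]=np.nan
    return w
def load(n): return dict(np.load(n))
E
python3 - <<'E'
from h import *
for n in("top","scene"):
    d=load(n+"0.npz"); w=cloud(d); h=cv2.cvtColor(d["pixels"],cv2.COLOR_BGR2HSV)
    H,S,V=h[...,0].astype(int),h[...,1],h[...,2]
    o=(H>5)&(H<15)&(S>180)&(V>120)&(w[...,2]>60)&(w[...,2]<110)
    b=(H>100)&(H<125)&(S>150)&(w[...,2]>30)&(w[...,2]<50)
    top=o&(w[...,2]>86)
    # knob incl white line: fill hull
    print(n,o.sum(),np.nanmedian(w[top],0),np.nanmin(w[top],0),np.nanmax(w[top],0))
    P=w[b]; print("blue",len(P),np.nanmedian(P,0)); 
    r=cv2.minAreaRect(P[:,:2].astype(np.float32)); print(r, cv2.boxPoints(r))
    if n=="top":
        kc=(w[top].max(0)+w[top].min(0))/2; 
        wl=(np.hypot(w[...,0]-kc[0],w[...,1]-kc[1])<15)&(S<120)&(w[...,2]>80)
        q=w[wl]; print("line",len(q),q.mean(0), cv2.fitLine(q[:,:2].astype(np.float32),2,0,.01,.01).ravel())
        al=(w[...,2]>60)&(w[...,2]<140)&~o
        nl,lab,st,ce=cv2.connectedComponentsWithStats(al.astype(np.uint8))
        for i in range(1,nl):
            if st[i,4]>15: print(st[i],np.nanmedian(w[lab==i],0),np.nanmin(w[lab==i],0),np.nanmax(w[lab==i],0))
        for (u,v) in [(160,291),(380,322),(386,266),(349,285),(357,275),(357,300)]: print(u,v,w[v,u])
d=load("top0.npz"); cv2.imwrite("pics/tz.png",cv2.resize(d["pixels"][215:335,220:410],None,fx=4,fy=4,interpolation=cv2.INTER_CUBIC))
E
```

```text
top 293 [529.58408828  50.39813534  91.25720247] [514.46028142  36.02697721  87.02640852] [544.68819007  65.05739843  94.14169081]
blue 552 [515.78585569  78.12359495  43.28852068]
((539.1615600585938, 76.70955657958984), (100.31542205810547, 71.83006286621094), 69.94432067871094) [[488.2237    41.909878]
 [555.69794   17.276958]
 [590.0994   111.50923 ]
 [522.6252   136.14215 ]]
line 77 [531.27641391  50.8456795   91.69015396] [ 9.4926912e-01 -3.1446487e-01  5.3127643e+02  5.0845680e+01]
[358 191  44  42 402] [595.40957347 -82.63837493  68.25054769] [ 566.32785098 -110.74011037   60.02432732] [622.94386082 -53.53310051  73.52872097]
[ 145  226   30   54 1035] [588.38582388 213.69654783 104.69937184] [560.4085808  200.52192241  60.16292167] [619.5735092  230.16084375 122.81270005]
[232 238  22  54 737] [551.5588072  110.91403234 109.69098738] [523.29052874  97.41504849  60.03086593] [582.24560811 127.27566319 123.04030678]
[280 260  26  29 264] [528.13935425  51.21996238  90.56767969] [514.43256513  34.48114173  60.65603643] [547.99901741  67.95536271  95.20688075]
160 291 [555.77338542 243.02511376  12.39505733]
380 322 [449.44055285 -54.90345946  15.48175364]
386 266 [525.7851698  -81.59724054  14.00568875]
349 285 [505.68021508 -20.86157738  45.61135727]
357 275 [516.47783605 -34.23278246  49.39256412]
357 300 [483.51046714 -27.30108824  44.1603507 ]
scene 307 [536.83367305  53.96183431  90.48302517] [519.78382428  36.24377093  86.04679255] [549.68649976  65.95525417  93.08328605]
blue 1556 [561.13476268  72.61539154  42.39180896]
((541.9622802734375, 71.26083374023438), (115.27715301513672, 75.14688110351562), 71.0128173828125) [[487.68008    28.983063 ]
 [558.7383      4.5335236]
 [596.2445    113.538605 ]
 [525.1863    137.98814  ]]
```

View pics/tz.png

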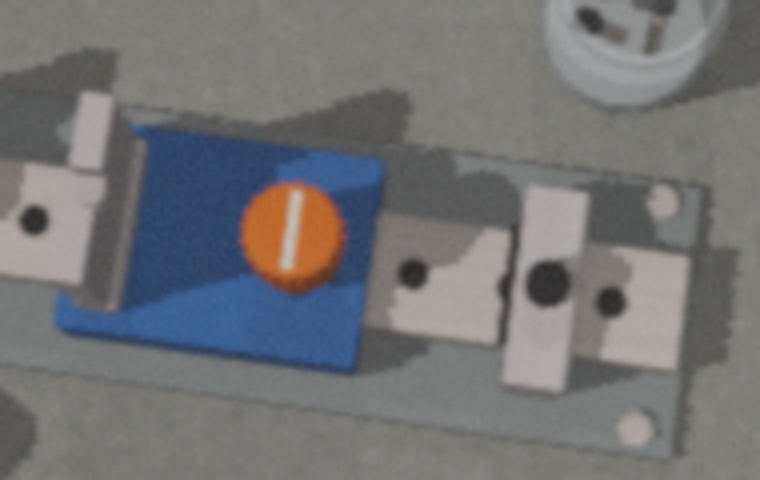

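```bash
cat >> h.py <<'E'
import json,os
def getc():
    if os.path.exists("cmd.json"):
        c=json.load(open("cmd.json")); return np.array(c[0]),R.from_quat(c[1])
    return np.array([256.568,597.236,205.478]),R.from_quat([.835094,.550107,-.0,.0])
def step(c,row): # row in cm/rad
    p,q=c; return p+q.apply(np.array(row[0])*10), q*R.from_rotvec(row[1])
def setc(c): json.dump([list(c[0]),list(c[1].as_quat())],open("cmd.json","w"))
def tq(yaw): # tool down, x axis at yaw deg
    a=np.radians(yaw)/2; return R.from_quat([np.cos(a),np.sin(a),0,0])
def plan(p,yaw,ncalls,commit=True):
    c0=getc(); c=c0; n=ncalls*5; q=tq(yaw); dv=(c0[1].inv()*q).as_rotvec()
    for k in range(ncalls):
        rows=[]
        for i in range(1,6):
            f=(k*5+i)/n
            P=c0[0]+f*(np.array(p)-c0[0]); Q=c0[1]*R.from_rotvec(f*dv)
            rows.append([np.round(c[1].inv().apply(P-c[0])/10,2).tolist(),np.round((c[1].inv()*Q).as_rotvec(),3).tolist()])
        print(json.dumps(rows)); c=step(c,rows[-1])
    if commit:setc(c)
    print("end",c[0],c[1].as_rotvec())
E
python3 -c "
from h import *
plan([531,51,130],10,5)"
```

```text
[[[-1.57, 1.87, 0.3], [0.0, 0.0, 0.04]], [[-3.15, 3.74, 0.6], [0.0, 0.0, 0.079]], [[-4.72, 5.61, 0.91], [0.0, 0.0, 0.119]], [[-6.3, 7.48, 1.21], [0.0, 0.0, 0.158]], [[-7.87, 9.36, 1.51], [0.0, 0.0, 0.198]]]
[[[-1.18, 2.14, 0.3], [0.0, 0.0, 0.04]], [[-2.35, 4.28, 0.6], [0.0, 0.0, 0.079]], [[-3.53, 6.43, 0.91], [0.0, 0.0, 0.119]], [[-4.7, 8.57, 1.21], [0.0, 0.0, 0.159]], [[-5.88, 10.72, 1.51], [0.0, 0.0, 0.198]]]
[[[-0.73, 2.33, 0.3], [0.0, 0.0, 0.04]], [[-1.46, 4.66, 0.6], [0.0, 0.0, 0.079]], [[-2.19, 7.0, 0.9], [0.0, 0.0, 0.119]], [[-2.92, 9.33, 1.21], [0.0, 0.0, 0.159]], [[-3.65, 11.66, 1.51], [0.0, 0.0, 0.198]]]
[[[-0.26, 2.44, 0.3], [0.0, 0.0, 0.04]], [[-0.52, 4.87, 0.6], [0.0, 0.0, 0.08]], [[-0.77, 7.3, 0.9], [0.0, 0.0, 0.119]], [[-1.03, 9.73, 1.21], [0.0, 0.0, 0.159]], [[-1.29, 12.16, 1.51], [0.0, 0.0, 0.198]]]
[[[0.23, 2.44, 0.3], [0.0, 0.0, 0.04]], [[0.46, 4.87, 0.6], [0.0, 0.0, 0.08]], [[0.68, 7.31, 0.9], [0.0, 0.0, 0.119]], [[0.91, 9.74, 1.21], [0.0, 0.0, 0.159]], [[1.13, 12.18, 1.51], [0.0, 0.0, 0.198]]]
end [530.98481564  50.9452925  129.978     ] [3.12957599 0.27451513 0.        ]
```

Request:
send_rows:
  motion:
    - [[-1.57, 1.87, 0.3], [0.0, 0.0, 0.04]]
    - [[-3.15, 3.74, 0.6], [0.0, 0.0, 0.079]]
    - [[-4.72, 5.61, 0.91], [0.0, 0.0, 0.119]]
    - [[-6.3, 7.48, 1.21], [0.0, 0.0, 0.158]]
    - [[-7.87, 9.36, 1.51], [0.0, 0.0, 0.198]]
  grip: 100

```text
clock: 0.52
ee_pos: [311.7, 486.6, 189.9]
orientation: [0.886, 0.464, -0.0, 0.0]
wrist_force: [0.1, 0.4, -0.1]
width: 94.3
```

Request:
send_rows:
  motion:
    - [[-1.18, 2.14, 0.3], [0.0, 0.0, 0.04]]
    - [[-2.35, 4.28, 0.6], [0.0, 0.0, 0.079]]
    - [[-3.53, 6.43, 0.91], [0.0, 0.0, 0.119]]
    - [[-4.7, 8.57, 1.21], [0.0, 0.0, 0.159]]
    - [[-5.88, 10.72, 1.51], [0.0, 0.0, 0.198]]

```text
clock: 0.93
ee_pos: [366.5, 377.4, 174.9]
orientation: [0.927, 0.374, -0.0, 0.0]
wrist_force: [-0.9, -0.6, -0.5]
width: 94.2
```

Request:
send_rows:
  motion:
    - [[-0.73, 2.33, 0.3], [0.0, 0.0, 0.04]]
    - [[-1.46, 4.66, 0.6], [0.0, 0.0, 0.079]]
    - [[-2.19, 7.0, 0.9], [0.0, 0.0, 0.119]]
    - [[-2.92, 9.33, 1.21], [0.0, 0.0, 0.159]]
    - [[-3.65, 11.66, 1.51], [0.0, 0.0, 0.198]]

```text
clock: 1.35
ee_pos: [421.4, 268.3, 159.8]
orientation: [0.96, 0.281, -0.0, 0.0]
wrist_force: [-0.1, -0.2, 0.0]
width: 93.8
```

Request:
send_rows:
  motion:
    - [[-0.26, 2.44, 0.3], [0.0, 0.0, 0.04]]
    - [[-0.52, 4.87, 0.6], [0.0, 0.0, 0.08]]
    - [[-0.77, 7.3, 0.9], [0.0, 0.0, 0.119]]
    - [[-1.03, 9.73, 1.21], [0.0, 0.0, 0.159]]
    - [[-1.29, 12.16, 1.51], [0.0, 0.0, 0.198]]

```text
clock: 1.77
ee_pos: [476.2, 159.1, 144.7]
orientation: [0.983, 0.185, -0.0, 0.0]
wrist_force: [0.2, 0.4, 0.8]
width: 93.7
```

Request:
send_rows:
  motion:
    - [[0.23, 2.44, 0.3], [0.0, 0.0, 0.04]]
    - [[0.46, 4.87, 0.6], [0.0, 0.0, 0.08]]
    - [[0.68, 7.31, 0.9], [0.0, 0.0, 0.119]]
    - [[0.91, 9.74, 1.21], [0.0, 0.0, 0.159]]
    - [[1.13, 12.18, 1.51], [0.0, 0.0, 0.198]]

```text
clock: 2.18
ee_pos: [531.1, 49.9, 129.5]
orientation: [0.996, 0.086, -0.0, -0.0]
wrist_force: [-0.1, 0.0, -0.3]
width: 93.8
```

```bash
python3 - <<'E'
from station import robot
from h import *
for n in("scene","top"):
    d=robot.get_image(n); np.savez(f"{n}1.npz",**d); cv2.imwrite(f"pics/{n}1.png",d["pixels"])
s=robot.state(); print(s["clock"],s["ee_pos"],s["orientation"],s["wrist_force"],s["moment"],s["joint_positions"])
# reprojection of hypothesised knob top in the initial images: ellipse fits
for n in("top","scene"):
    d=load(n+"0.npz");h=cv2.cvtColor(d["pixels"],cv2.COLOR_BGR2HSV);w=cloud(d)
    Rm=R.from_quat(d["orientation"]).as_matrix()
    o=(((h[...,0]>5)&(h[...,0]<15)&(h[...,1]>170))&(np.abs(w[...,0]-531)<40)&(np.abs(w[...,1]-51)<40)).astype(np.uint8)
    o=cv2.morphologyEx(o,cv2.MORPH_CLOSE,np.ones((5,5)))
    best=[]
    a=np.linspace(0,2*np.pi,60)
    def mask(cx,cy,zt,zb=56):
        P=np.concatenate([np.c_[cx+16*np.cos(a),cy+16*np.sin(a),0*a+z] for z in(zt,zb)])
        c=(P-d["xyz"])@Rm; u=c[:,0]/-c[:,2]*d["mtx"][0,0]+d["mtx"][0,2]; v=-c[:,1]/-c[:,2]*d["mtx"][1,1]+d["mtx"][1,2]
        hull=cv2.convexHull(np.c_[u*16,v*16].astype(np.float32)).astype(np.int32)
        m=np.zeros((480,640),np.uint8); cv2.fillConvexPoly(m,hull,1,shift=4); return m
    for cx in np.arange(524,540,.5):
        for cy in np.arange(44,58,.5):
            best.append(((mask(cx,cy,90)!=o).sum(),cx,cy))
    best.sort(); print(n,o.sum(),best[:6])
E
```

```text
2.2833 [532.3473131   46.05285072 129.57057069] [9.96480069e-01 8.38157584e-02 3.19136985e-04 1.51289307e-03] [-0.5855088   0.09583452  0.12368058] [-0.06410985  0.09180552  0.03521472] [-0.3200451   0.58193775  0.26859581  1.92358574 -0.23351584  0.66541658
  0.25867941]
top 345 [(np.int64(241), np.float64(530.5), np.float64(50.5)), (np.int64(242), np.float64(532.0), np.float64(51.5)), (np.int64(243), np.float64(531.5), np.float64(49.0)), (np.int64(245), np.float64(533.0), np.float64(50.0)), (np.int64(246), np.float64(530.5), np.float64(52.0)), (np.int64(246), np.float64(533.5), np.float64(52.5))]
scene 526 [(np.int64(103), np.float64(529.5), np.float64(48.5)), (np.int64(106), np.float64(528.0), np.float64(48.0)), (np.int64(106), np.float64(529.0), np.float64(50.0)), (np.int64(108), np.float64(527.5), np.float64(49.5)), (np.int64(109), np.float64(531.0), np.float64(50.5)), (np.int64(110), np.float64(529.0), np.float64(48.5))]
```

View pics/scene1.png

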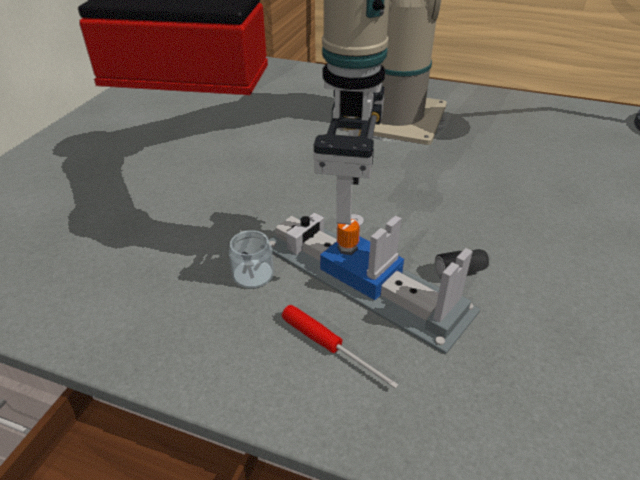

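View pics/top1.png

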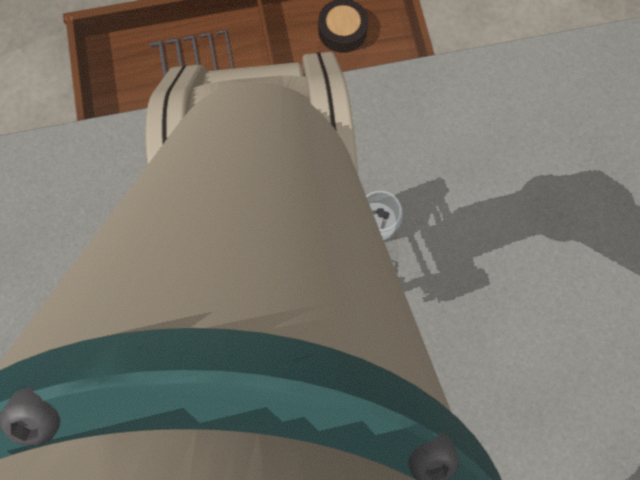

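Scene view: the gripper is upright over the knob at (348,235), with the near finger at (345,205) and nothing else near it. I'm descending now.

```bash
python3 -c "
from h import *
plan([530.5,50.5,90],10,2)
plan([530.5,50.5,58],10,2)"
```

```text
[[[-0.01, 0.0, 0.4], [0.0, 0.0, 0.0]], [[-0.01, 0.01, 0.8], [0.0, 0.0, 0.0]], [[-0.02, 0.01, 1.2], [0.0, 0.0, 0.0]], [[-0.02, 0.01, 1.6], [0.0, 0.0, 0.0]], [[-0.03, 0.02, 2.0], [0.0, 0.0, 0.0]]]
[[[-0.0, 0.0, 0.4], [0.0, 0.0, 0.0]], [[-0.01, 0.0, 0.8], [0.0, 0.0, 0.0]], [[-0.01, 0.01, 1.2], [0.0, 0.0, 0.0]], [[-0.02, 0.01, 1.6], [0.0, 0.0, 0.0]], [[-0.03, 0.02, 2.0], [0.0, 0.0, 0.0]]]
end [530.46361545  50.44694486  89.978     ] [3.12957599 0.27451513 0.        ]
[[[0.0, -0.0, 0.32], [0.0, 0.0, 0.0]], [[0.0, -0.0, 0.64], [0.0, 0.0, 0.0]], [[0.0, -0.0, 0.96], [0.0, 0.0, 0.0]], [[0.0, -0.0, 1.28], [0.0, 0.0, 0.0]], [[0.0, -0.0, 1.6], [0.0, 0.0, 0.0]]]
[[[0.0, -0.0, 0.32], [0.0, 0.0, 0.0]], [[0.0, -0.0, 0.64], [0.0, 0.0, 0.0]], [[0.0, -0.0, 0.96], [0.0, 0.0, 0.0]], [[0.0, -0.0, 1.28], [0.0, 0.0, 0.0]], [[0.0, -0.0, 1.6], [0.0, 0.0, 0.0]]]
end [530.46361545  50.44694486  57.978     ] [3.12957599 0.27451513 0.        ]
```

Request:
send_rows:
  motion:
    - [[-0.01, 0.0, 0.4], [0, 0, 0]]
    - [[-0.01, 0.01, 0.8], [0, 0, 0]]
    - [[-0.02, 0.01, 1.2], [0, 0, 0]]
    - [[-0.02, 0.01, 1.6], [0, 0, 0]]
    - [[-0.03, 0.02, 2.0], [0, 0, 0]]

```text
clock: 2.7
ee_pos: [530.3, 51.7, 109.4]
orientation: [0.996, 0.088, -0.0, -0.0]
wrist_force: [-0.5, -0.9, 0.4]
width: 93.8
```

Request:
send_rows:
  motion:
    - [[0, 0.0, 0.4], [0, 0, 0]]
    - [[-0.01, 0.0, 0.8], [0, 0, 0]]
    - [[-0.01, 0.01, 1.2], [0, 0, 0]]
    - [[-0.02, 0.01, 1.6], [0, 0, 0]]
    - [[-0.03, 0.02, 2.0], [0, 0, 0]]

```text
clock: 3.12
ee_pos: [530.4, 50.5, 89.5]
orientation: [0.996, 0.087, -0.0, 0.0]
wrist_force: [0.9, -0.8, 0.4]
width: 94.3
```

Request:
send_rows:
  motion:
    - [[0, 0, 0.32], [0, 0, 0]]
    - [[0, 0, 0.64], [0, 0, 0]]
    - [[0, 0, 0.96], [0, 0, 0]]
    - [[0, 0, 1.28], [0, 0, 0]]
    - [[0, 0, 1.6], [0, 0, 0]]

```text
clock: 3.53
ee_pos: [530.5, 50.4, 73.7]
orientation: [0.996, 0.087, 0.0, -0.0]
wrist_force: [0.1, 0.4, -0.3]
width: 94.1
```

Request:
send_rows:
  motion:
    - [[0, 0, 0.4], [0, 0, 0]]
    - [[0, 0, 0.8], [0, 0, 0]]
    - [[0, 0, 1.2], [0, 0, 0]]
    - [[0, 0, 1.6], [0, 0, 0]]
    - [[0, 0, 1.6], [0, 0, 0]]

```text
clock: 3.95
ee_pos: [529.9, 50.4, 57.1]
orientation: [0.996, 0.087, -0.001, 0.0]
wrist_force: [-0.6, -0.2, -0.8]
width: 94.0
```

```bash
python3 - <<'E'
from station import robot
from h import *
d=robot.get_image("scene"); cv2.imwrite("pics/s2.png",cv2.resize(d["pixels"][130:330,240:480],None,fx=3,fy=3,interpolation=cv2.INTER_CUBIC))
s=robot.state(); print(s["clock"],s["ee_pos"],s["orientation"],s["wrist_force"],s["moment"],s["joint_positions"])
E
```

```text
4.0 [530.08576289  50.39197866  57.46853021] [ 9.96178972e-01  8.73339641e-02 -4.84261597e-04  7.77173832e-06] [ 0.11624839  0.20852133 -0.49491815] [-0.082728    0.04638181  0.03423727] [-0.28457488  0.69349734  0.20877367  1.97396938 -0.27881799  0.50231441
  0.2977869 ]
```

View pics/s2.png

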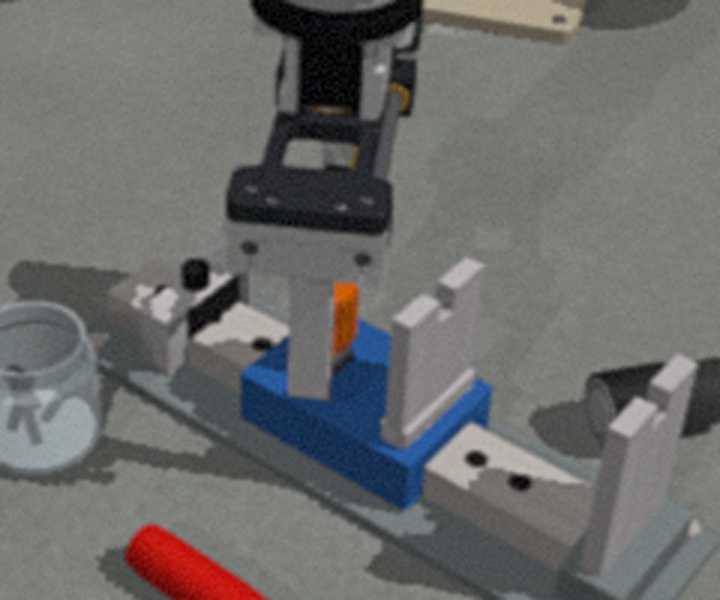

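Request:
send_rows:
  motion:
    - [[0, 0, 0], [0, 0, 0]]
    - [[0, 0, 0], [0, 0, 0]]
    - [[0, 0, 0], [0, 0, 0]]
    - [[0, 0, 0], [0, 0, 0]]
    - [[0, 0, 0], [0, 0, 0]]
  grip: 38

```text
clock: 4.42
ee_pos: [530.5, 50.5, 58.1]
orientation: [0.996, 0.087, 0.0, -0.0]
wrist_force: [-0.2, -0.5, 0.0]
width: 63.6
```

Request:
send_rows:
  motion:
    - [[0, 0, 0], [0, 0, 0]]
    - [[0, 0, 0], [0, 0, 0]]
    - [[0, 0, 0], [0, 0, 0]]
    - [[0, 0, 0], [0, 0, 0]]
    - [[0, 0, 0], [0, 0, 0]]
  grip: 0

```text
clock: 4.83
ee_pos: [531.1, 50.5, 58.1]
orientation: [0.996, 0.087, 0.001, 0.0]
wrist_force: [0.9, 0.1, -3.4]
width: 31.4
```

```bash
python3 - <<'E'
from station import robot
s=robot.state(); print(s["clock"],s["ee_pos"],s["orientation"],s["wrist_force"],s["moment"],s["width"])
E
```

```text
4.8333 [531.10039906  50.51489677  58.05837999] [9.96176558e-01 8.73605063e-02 6.38276074e-04 4.91379106e-06] [ 0.91119149  0.06711414 -3.36251193] [0.00757954 0.39711834 0.0152494 ] 31.35519504006358
```

Request:
send_rows:
  motion:
    - [[0, 0, -0.05], [0, 0, 0]]
    - [[0, 0, -0.1], [0, 0, 0]]
    - [[0, 0, -0.15], [0, 0, 0]]
    - [[0, 0, -0.2], [0, 0, 0]]
    - [[0, 0, -0.2], [0, 0, 0]]

```text
clock: 5.25
ee_pos: [531.0, 50.5, 59.9]
orientation: [0.996, 0.087, 0.0, 0.0]
wrist_force: [4.3, 1.1, -8.1]
width: 31.4
```

Request:
send_rows:
  motion:
    - [[0, 0, -0.05], [0, 0, 0]]
    - [[0, 0, -0.1], [0, 0, 0]]
    - [[0, 0, -0.15], [0, 0, 0]]
    - [[0, 0, -0.2], [0, 0, 0]]
    - [[0, 0, -0.2], [0, 0, 0]]

```text
clock: 5.67
ee_pos: [530.9, 50.5, 62.1]
orientation: [0.996, 0.087, 0.0, -0.0]
wrist_force: [5.2, 0.2, -7.5]
width: 31.6
```

Request:
send_rows:
  motion:
    - [[0, 0, -0.05], [0, 0, 0]]
    - [[0, 0, -0.1], [0, 0, 0]]
    - [[0, 0, -0.15], [0, 0, 0]]
    - [[0, 0, -0.2], [0, 0, 0]]
    - [[0, 0, -0.2], [0, 0, 0]]

```text
clock: 6.08
ee_pos: [530.9, 50.5, 64.1]
orientation: [0.996, 0.087, 0.0, -0.0]
wrist_force: [4.9, 1.4, -9.0]
width: 31.3
```

```bash
python3 - <<'E'
from station import robot
s=robot.state(); print(s["clock"],s["ee_pos"],s["orientation"],s["wrist_force"],s["moment"],s["width"])
from h import *
d=robot.get_image("scene"); cv2.imwrite("pics/s3.png",cv2.resize(d["pixels"][130:330,240:480],None,fx=3,fy=3,interpolation=cv2.INTER_CUBIC))
E
```

```text
6.0833 [530.91287408  50.53328696  64.09893672] [ 9.96172407e-01  8.74090560e-02  4.37941717e-04 -1.37210560e-05] [ 4.87712259  1.40690154 -8.9771584 ] [ 0.15442729 -1.12227005  0.00131983] 31.279703278298168
```

View pics/s3.png

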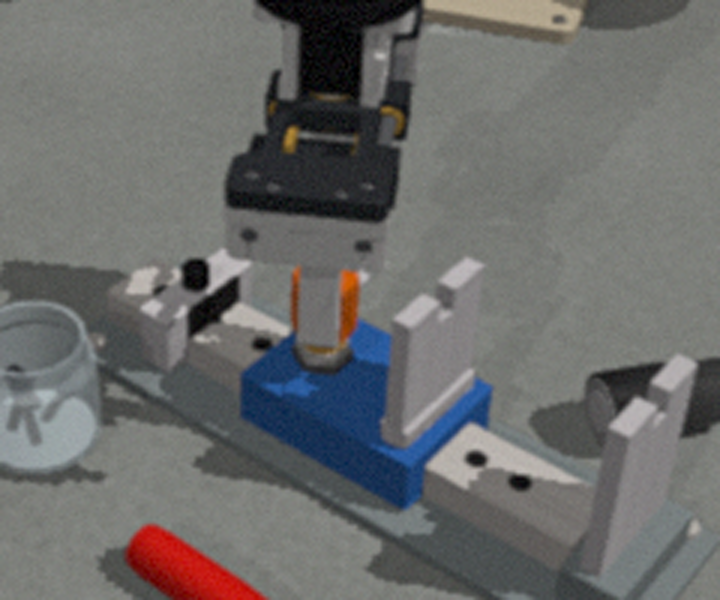

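Request:
send_rows:
  motion:
    - [[0.02, 0, -0.03], [0, 0, 0]]
    - [[0.04, 0, -0.06], [0, 0, 0]]
    - [[0.05, 0, -0.09], [0, 0, 0]]
    - [[0.05, 0, -0.12], [0, 0, 0]]
    - [[0.05, 0, -0.15], [0, 0, 0]]

```text
clock: 6.55
ee_pos: [530.9, 50.5, 65.4]
orientation: [0.996, 0.087, -0.0, 0.0]
wrist_force: [5.0, -0.1, -9.7]
width: 31.5
```

Request:
send_rows:
  motion:
    - [[0, 0, -0.01], [0, 0, 0]]
    - [[0, 0, -0.03], [0, 0, 0]]
    - [[0, 0, -0.05], [0, 0, 0]]
    - [[0, 0, -0.05], [0, 0, 0]]
    - [[0, 0, -0.05], [0, 0, 0]]

```text
clock: 6.97
ee_pos: [530.9, 50.5, 66.0]
orientation: [0.996, 0.087, -0.0, -0.0]
wrist_force: [4.5, 0.7, -9.1]
width: 31.7
```

Request:
send_rows:
  motion:
    - [[0, 0, -0.01], [0, 0, 0]]
    - [[0, 0, -0.03], [0, 0, 0]]
    - [[0, 0, -0.05], [0, 0, 0]]
    - [[0, 0, -0.05], [0, 0, 0]]
    - [[0, 0, -0.05], [0, 0, 0]]

```text
clock: 7.38
ee_pos: [530.9, 50.5, 66.5]
orientation: [0.996, 0.087, -0.0, -0.0]
wrist_force: [4.7, 0.9, -9.8]
width: 31.5
```

Request:
send_rows:
  motion:
    - [[0, 0, -0.01], [0, 0, 0]]
    - [[0, 0, -0.03], [0, 0, 0]]
    - [[0, 0, -0.05], [0, 0, 0]]
    - [[0, 0, -0.05], [0, 0, 0]]
    - [[0, 0, -0.05], [0, 0, 0]]

```text
clock: 7.8
ee_pos: [530.9, 50.5, 66.9]
orientation: [0.996, 0.087, -0.0, -0.0]
wrist_force: [4.3, 1.2, -9.6]
width: 31.1
```

Request:
send_rows:
  motion:
    - [[0, 0, -0.01], [0, 0, 0]]
    - [[0, 0, -0.03], [0, 0, 0]]
    - [[0, 0, -0.05], [0, 0, 0]]
    - [[0, 0, -0.05], [0, 0, 0]]
    - [[0, 0, -0.05], [0, 0, 0]]

```text
clock: 8.22
ee_pos: [530.9, 50.5, 67.5]
orientation: [0.996, 0.087, -0.0, -0.0]
wrist_force: [4.0, 1.1, -10.1]
width: 31.4
```

Request:
send_rows:
  motion:
    - [[0, 0, -0.01], [0, 0, 0]]
    - [[0, 0, -0.03], [0, 0, 0]]
    - [[0, 0, -0.05], [0, 0, 0]]
    - [[0, 0, -0.05], [0, 0, 0]]
    - [[0, 0, -0.05], [0, 0, 0]]

```text
clock: 8.63
ee_pos: [530.9, 50.6, 68.0]
orientation: [0.996, 0.087, -0.0, -0.0]
wrist_force: [5.0, 1.2, -10.6]
width: 31.6
```

Request:
send_rows:
  motion:
    - [[0, 0, -0.01], [0, 0, 0]]
    - [[0, 0, -0.03], [0, 0, 0]]
    - [[0, 0, -0.05], [0, 0, 0]]
    - [[0, 0, -0.05], [0, 0, 0]]
    - [[0, 0, -0.05], [0, 0, 0]]

```text
clock: 9.05
ee_pos: [530.9, 50.5, 68.5]
orientation: [0.996, 0.087, -0.0, -0.0]
wrist_force: [4.4, 0.6, -10.2]
width: 31.7
```

Request:
send_rows:
  motion:
    - [[0, 0, -0.01], [0, 0, 0]]
    - [[0, 0, -0.03], [0, 0, 0]]
    - [[0, 0, -0.05], [0, 0, 0]]
    - [[0, 0, -0.05], [0, 0, 0]]
    - [[0, 0, -0.05], [0, 0, 0]]

```text
clock: 9.47
ee_pos: [530.9, 50.6, 69.0]
orientation: [0.996, 0.087, -0.0, -0.0]
wrist_force: [4.7, 1.7, -11.4]
width: 31.4
```

Request:
send_rows:
  motion:
    - [[0, 0, -0.01], [0, 0, 0]]
    - [[0, 0, -0.03], [0, 0, 0]]
    - [[0, 0, -0.05], [0, 0, 0]]
    - [[0, 0, -0.05], [0, 0, 0]]
    - [[0, 0, -0.05], [0, 0, 0]]

```text
clock: 9.88
ee_pos: [530.9, 50.5, 69.5]
orientation: [0.996, 0.087, -0.0, -0.0]
wrist_force: [5.4, 1.4, -11.2]
width: 31.9
```

Request:
send_rows:
  motion:
    - [[0, 0, -0.01], [0, 0, 0]]
    - [[0, 0, -0.03], [0, 0, 0]]
    - [[0, 0, -0.05], [0, 0, 0]]
    - [[0, 0, -0.05], [0, 0, 0]]
    - [[0, 0, -0.05], [0, 0, 0]]

```text
clock: 10.3
ee_pos: [530.9, 50.6, 70.0]
orientation: [0.996, 0.087, -0.0, -0.0]
wrist_force: [5.0, 1.6, -10.9]
width: 31.5
```

Request:
send_rows:
  motion:
    - [[0, 0, -0.01], [0, 0, 0]]
    - [[0, 0, -0.03], [0, 0, 0]]
    - [[0, 0, -0.05], [0, 0, 0]]
    - [[0, 0, -0.05], [0, 0, 0]]
    - [[0, 0, -0.05], [0, 0, 0]]

```text
clock: 10.72
ee_pos: [530.9, 50.5, 70.5]
orientation: [0.996, 0.087, -0.0, -0.0]
wrist_force: [4.5, 0.8, -10.7]
width: 31.4
```

Request:
send_rows:
  motion:
    - [[0, 0, -0.01], [0, 0, 0]]
    - [[0, 0, -0.03], [0, 0, 0]]
    - [[0, 0, -0.05], [0, 0, 0]]
    - [[0, 0, -0.05], [0, 0, 0]]
    - [[0, 0, -0.05], [0, 0, 0]]

```text
clock: 11.13
ee_pos: [530.9, 50.6, 71.0]
orientation: [0.996, 0.087, -0.0, -0.0]
wrist_force: [4.7, 0.8, -11.5]
width: 31.2
```

```bash
python3 - <<'E'
from station import robot
s=robot.state(); print(s["clock"],s["ee_pos"],s["orientation"],s["wrist_force"],s["moment"],s["width"])
from h import *
d=robot.get_image("scene"); cv2.imwrite("pics/s4.png",cv2.resize(d["pixels"][130:330,240:480],None,fx=3,fy=3,interpolation=cv2.INTER_CUBIC))
E
```

```text
11.1333 [530.91682276  50.55520315  70.97151314] [ 9.96172260e-01  8.74118138e-02 -4.74989547e-05 -2.51378960e-05] [  4.74735274   0.76507213 -11.4561001 ] [ 0.11707466 -1.15085976 -0.0318962 ] 31.239172587027664
```

View pics/s4.png

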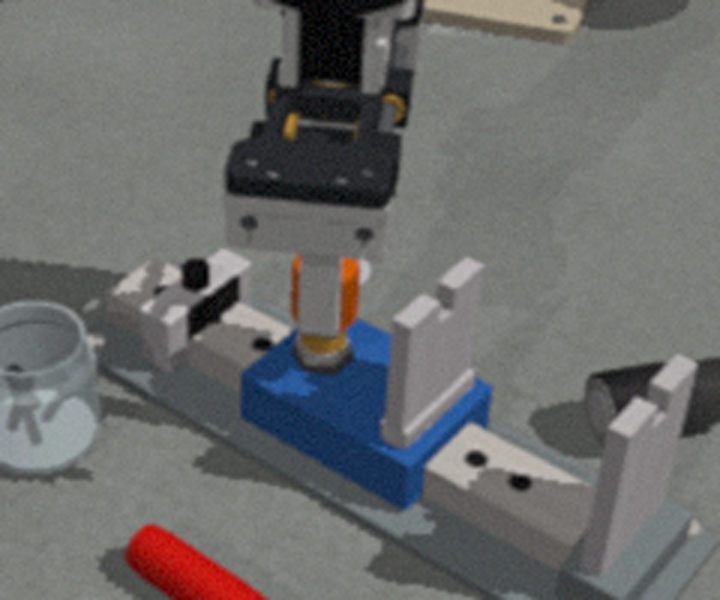

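The zoomed view shows the knob rising with the fingers: its lower edge is at about (323,335) and the brass sleeve is exposed below. The carriage hasn't moved.

Request:
send_rows:
  motion:
    - [[0, 0, -0.01], [0, 0, 0]]
    - [[0, 0, -0.03], [0, 0, 0]]
    - [[0, 0, -0.05], [0, 0, 0]]
    - [[0, 0, -0.05], [0, 0, 0]]
    - [[0, 0, -0.05], [0, 0, 0]]

```text
clock: 11.6
ee_pos: [530.9, 50.5, 71.5]
orientation: [0.996, 0.087, -0.0, -0.0]
wrist_force: [4.7, 0.7, -11.0]
width: 31.6
```

Request:
send_rows:
  motion:
    - [[0, 0, -0.01], [0, 0, 0]]
    - [[0, 0, -0.03], [0, 0, 0]]
    - [[0, 0, -0.05], [0, 0, 0]]
    - [[0, 0, -0.05], [0, 0, 0]]
    - [[0, 0, -0.05], [0, 0, 0]]

```text
clock: 12.02
ee_pos: [530.9, 50.5, 72.0]
orientation: [0.996, 0.087, -0.0, -0.0]
wrist_force: [4.6, 0.7, -12.3]
width: 32.0
```

Request:
send_rows:
  motion:
    - [[0, 0, -0.01], [0, 0, 0]]
    - [[0, 0, -0.03], [0, 0, 0]]
    - [[0, 0, -0.05], [0, 0, 0]]
    - [[0, 0, -0.05], [0, 0, 0]]
    - [[0, 0, -0.05], [0, 0, 0]]

```text
clock: 12.43
ee_pos: [530.9, 50.5, 72.5]
orientation: [0.996, 0.087, -0.0, -0.0]
wrist_force: [4.5, 0.9, -12.1]
width: 31.7
```

Request:
send_rows:
  motion:
    - [[0, 0, -0.01], [0, 0, 0]]
    - [[0, 0, -0.03], [0, 0, 0]]
    - [[0, 0, -0.05], [0, 0, 0]]
    - [[0, 0, -0.05], [0, 0, 0]]
    - [[0, 0, -0.05], [0, 0, 0]]

```text
clock: 12.85
ee_pos: [530.9, 50.5, 73.0]
orientation: [0.996, 0.087, -0.0, -0.0]
wrist_force: [4.4, 1.0, -11.7]
width: 31.6
```

Request:
send_rows:
  motion:
    - [[0, 0, -0.01], [0, 0, 0]]
    - [[0, 0, -0.03], [0, 0, 0]]
    - [[0, 0, -0.05], [0, 0, 0]]
    - [[0, 0, -0.05], [0, 0, 0]]
    - [[0, 0, -0.05], [0, 0, 0]]

```text
clock: 13.27
ee_pos: [531.0, 50.5, 73.5]
orientation: [0.996, 0.087, -0.0, -0.0]
wrist_force: [5.4, 1.7, -12.5]
width: 31.1
```

Request:
send_rows:
  motion:
    - [[0, 0, -0.01], [0, 0, 0]]
    - [[0, 0, -0.03], [0, 0, 0]]
    - [[0, 0, -0.05], [0, 0, 0]]
    - [[0, 0, -0.05], [0, 0, 0]]
    - [[0, 0, -0.05], [0, 0, 0]]

```text
clock: 13.68
ee_pos: [530.9, 50.5, 74.0]
orientation: [0.996, 0.087, -0.0, -0.0]
wrist_force: [5.1, 1.1, -12.5]
width: 31.2
```

Request:
send_rows:
  motion:
    - [[0, 0, -0.01], [0, 0, 0]]
    - [[0, 0, -0.03], [0, 0, 0]]
    - [[0, 0, -0.05], [0, 0, 0]]
    - [[0, 0, -0.05], [0, 0, 0]]
    - [[0, 0, -0.05], [0, 0, 0]]

```text
clock: 14.1
ee_pos: [530.9, 50.5, 74.5]
orientation: [0.996, 0.087, -0.0, -0.0]
wrist_force: [5.8, 0.2, -12.6]
width: 31.4
```

Request:
send_rows:
  motion:
    - [[0, 0, -0.01], [0, 0, 0]]
    - [[0, 0, -0.03], [0, 0, 0]]
    - [[0, 0, -0.05], [0, 0, 0]]
    - [[0, 0, -0.05], [0, 0, 0]]
    - [[0, 0, -0.05], [0, 0, 0]]

```text
clock: 14.52
ee_pos: [531.0, 50.6, 75.0]
orientation: [0.996, 0.087, 0.0, -0.0]
wrist_force: [4.7, 0.4, -12.9]
width: 31.6
```

Request:
send_rows:
  motion:
    - [[0, 0, -0.01], [0, 0, 0]]
    - [[0, 0, -0.03], [0, 0, 0]]
    - [[0, 0, -0.05], [0, 0, 0]]
    - [[0, 0, -0.05], [0, 0, 0]]
    - [[0, 0, -0.05], [0, 0, 0]]

```text
clock: 14.93
ee_pos: [530.9, 50.5, 75.5]
orientation: [0.996, 0.087, -0.0, -0.0]
wrist_force: [4.4, 1.3, -14.0]
width: 31.3
```

Request:
send_rows:
  motion:
    - [[0, 0, -0.01], [0, 0, 0]]
    - [[0, 0, -0.03], [0, 0, 0]]
    - [[0, 0, -0.04], [0, 0, 0]]
    - [[0, 0, -0.04], [0, 0, 0]]
    - [[0, 0, -0.04], [0, 0, 0]]

```text
clock: 15.35
ee_pos: [530.9, 50.6, 75.9]
orientation: [0.996, 0.087, -0.0, -0.0]
wrist_force: [5.0, 0.5, -13.6]
width: 32.1
```

```bash
python3 - <<'E'
from station import robot
s=robot.state(); print(s["clock"],s["ee_pos"],s["orientation"],s["wrist_force"],s["moment"],s["width"])
from h import *
d=robot.get_image("scene"); np.savez("s5.npz",**d);cv2.imwrite("pics/s5.png",cv2.resize(d["pixels"][190:290,300:420],None,fx=6,fy=6,interpolation=cv2.INTER_CUBIC))
E
```

```text
15.35 [530.90976667  50.55782947  75.86590617] [ 9.96173404e-01  8.73987897e-02 -3.20339326e-05 -2.11210576e-05] [  4.95210299   0.52511182 -13.64790322] [ 0.1043626  -1.14697767  0.00605898] 32.11655553273231
```

View pics/s5.png

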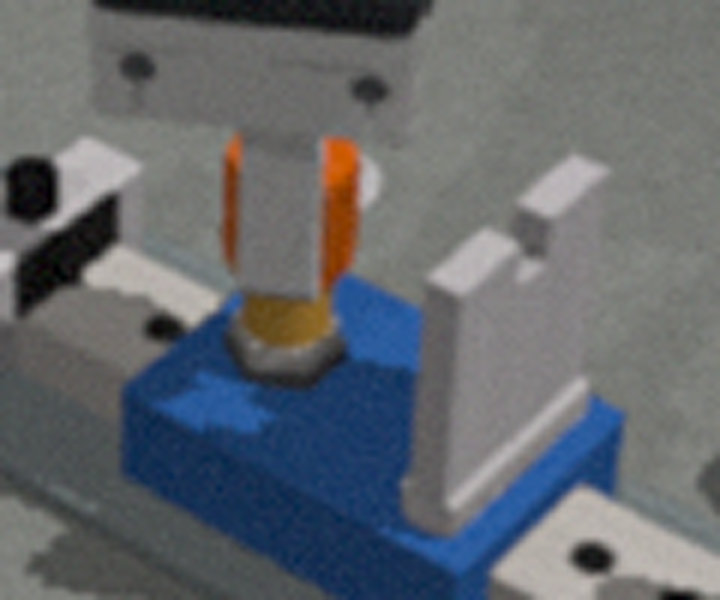

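The zoom shows the knob well clear of the nut, with the sleeve visible at (290,320). The force still follows the spring line, so there is no end stop yet.

Request:
send_rows:
  motion:
    - [[0, 0, -0.01], [0, 0, 0]]
    - [[0, 0, -0.03], [0, 0, 0]]
    - [[0, 0, -0.04], [0, 0, 0]]
    - [[0, 0, -0.04], [0, 0, 0]]
    - [[0, 0, -0.04], [0, 0, 0]]

```text
clock: 15.82
ee_pos: [530.9, 50.5, 76.2]
orientation: [0.996, 0.087, -0.0, -0.0]
wrist_force: [6.0, 0.8, -13.8]
width: 31.7
```

Request:
send_rows:
  motion:
    - [[0, 0, -0.01], [0, 0, 0]]
    - [[0, 0, -0.03], [0, 0, 0]]
    - [[0, 0, -0.04], [0, 0, 0]]
    - [[0, 0, -0.04], [0, 0, 0]]
    - [[0, 0, -0.04], [0, 0, 0]]

```text
clock: 16.23
ee_pos: [530.9, 50.5, 76.4]
orientation: [0.996, 0.087, -0.0, 0.0]
wrist_force: [5.5, 1.1, -17.2]
width: 31.5
```

The end stop shows as 17.2 N against about 13.8 N from the spring, roughly 3.4 N over, at z ≈ 76.4 (lift ≈ 18.3 mm). The rim should therefore be at about 16.3 mm. I'm backing off 1 mm and then turning.

Request:
send_rows:
  motion:
    - [[0.01, 0, 0.06], [0, 0, 0]]
    - [[0.02, 0, 0.13], [0, 0, 0]]
    - [[0.02, 0, 0.13], [0, 0, 0]]
    - [[0.02, 0, 0.13], [0, 0, 0]]
    - [[0.02, 0, 0.13], [0, 0, 0]]

```text
clock: 16.65
ee_pos: [530.9, 50.5, 75.3]
orientation: [0.996, 0.087, -0.0, -0.0]
wrist_force: [3.1, 0.3, -14.3]
width: 31.3
```

Request:
send_rows:
  motion:
    - [[0, 0, 0], [0, 0, 0.03]]
    - [[0, 0, 0], [0, 0, 0.07]]
    - [[0, 0, 0], [0, 0, 0.11]]
    - [[0, 0, 0], [0, 0, 0.15]]
    - [[0, 0, 0], [0, 0, 0.15]]

```text
clock: 17.07
ee_pos: [531.0, 50.5, 75.3]
orientation: [1.0, 0.011, -0.0, 0.0]
wrist_force: [5.0, 0.1, -13.5]
width: 31.6
```

```bash
python3 - <<'E'
from station import robot
s=robot.state(); print(s["clock"],s["ee_pos"],s["orientation"],s["wrist_force"],s["moment"],s["width"])
E
```

```text
17.0667 [530.95560188  50.53758992  75.3425921 ] [ 9.99935699e-01  1.13382306e-02 -1.87736121e-04  8.40230361e-05] [  4.97811413   0.05206975 -13.463412  ] [ 0.0454802  -0.99101576  0.00278765] 31.593471221466093
```

There was no torque while turning past the slot slack, so the pin is clear. I'm continuing to 1.06 rad.

Request:
send_rows:
  motion:
    - [[0, 0, 0], [0, 0, 0.08]]
    - [[0, 0, 0], [0, 0, 0.16]]
    - [[0, 0, 0], [0, 0, 0.24]]
    - [[0, 0, 0], [0, 0, 0.32]]
    - [[0, 0, 0], [0, 0, 0.4]]

```text
clock: 17.48
ee_pos: [530.9, 50.5, 75.4]
orientation: [0.982, -0.188, -0.0, -0.0]
wrist_force: [3.2, 0.2, -12.7]
width: 31.9
```

Request:
send_rows:
  motion:
    - [[0, 0, 0], [0, 0, 0.08]]
    - [[0, 0, 0], [0, 0, 0.16]]
    - [[0, 0, 0], [0, 0, 0.24]]
    - [[0, 0, 0], [0, 0, 0.32]]
    - [[0, 0, 0], [0, 0, 0.4]]

```text
clock: 17.9
ee_pos: [530.8, 50.6, 75.4]
orientation: [0.925, -0.38, -0.0, -0.0]
wrist_force: [3.6, 0.6, -14.1]
width: 31.5
```

Request:
send_rows:
  motion:
    - [[0, 0, 0], [0, 0, 0.06]]
    - [[0, 0, 0], [0, 0, 0.1]]
    - [[0, 0, 0], [0, 0, 0.1]]
    - [[0, 0, 0], [0, 0, 0.1]]
    - [[0, 0, 0], [0, 0, 0.1]]

```text
clock: 18.32
ee_pos: [530.9, 50.6, 75.3]
orientation: [0.906, -0.423, -0.0, 0.0]
wrist_force: [3.7, -1.5, -13.5]
width: 31.6
```

```bash
python3 - <<'E'
from station import robot
s=robot.state(); print(s["clock"],s["ee_pos"],s["orientation"],s["wrist_force"],s["moment"],s["width"])
from h import *
d=robot.get_image("scene"); np.savez("s6.npz",**d);cv2.imwrite("pics/s6.png",cv2.resize(d["pixels"][190:290,300:420],None,fx=6,fy=6,interpolation=cv2.INTER_CUBIC))
E
```

```text
18.3167 [530.86599743  50.58671164  75.28007192] [ 9.06035146e-01 -4.23202347e-01 -2.95818132e-04  1.92583860e-05] [  3.73885803  -1.49308667 -13.45758372] [-0.15051355 -0.82120723  0.04018681] 31.592107234356202
```

View pics/s6.png

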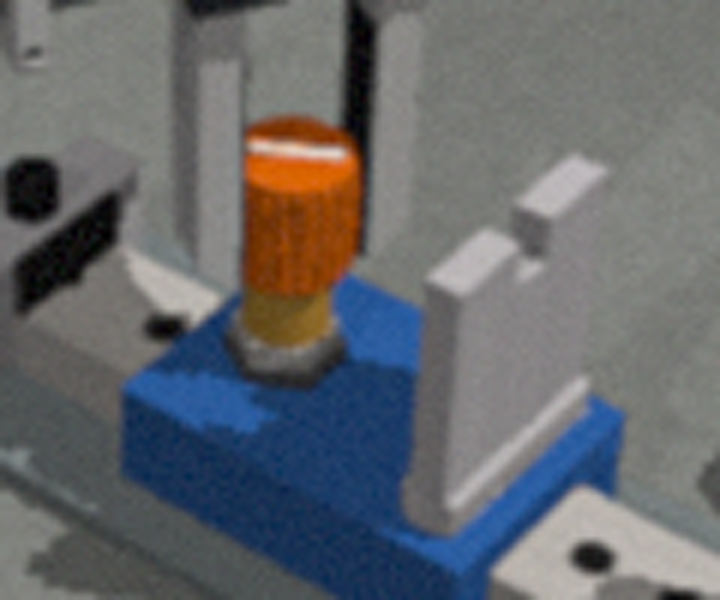

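The knob is lifted and turned, with its white line at crop (248–345, ~152). I'm checking that angle by unprojecting.

```bash
python3 - <<'E'
from h import *
d=load("s6.npz");K=d["mtx"];Rm=R.from_quat(d["orientation"]).as_matrix()
def up(u,v,z):
    r=Rm@np.array([(u-K[0,2])/K[0,0],-(v-K[1,2])/K[1,1],-1]); return d["xyz"]+r*(z-d["xyz"][2])/r[2]
a=up(300+248/6,190+148/6,108.3);b=up(300+345/6,190+154/6,108.3);print(a,b,(a+b)/2,np.degrees(np.arctan2(b[1]-a[1],b[0]-a[0])))
E
```

```text
[535.64486091  40.25875262 108.3       ] [530.04435926  63.17071968 108.3       ] [532.84461009  51.71473615 108.3       ] 103.73579305011052
```

Request:
send_rows:
  motion:
    - [[0, 0, 0.03], [0, 0, 0]]
    - [[0, 0, 0.06], [0, 0, 0]]
    - [[0, 0, 0.1], [0, 0, 0]]
    - [[0, 0, 0.13], [0, 0, 0]]
    - [[0, 0, 0.15], [0, 0, 0]]

```text
clock: 18.78
ee_pos: [530.9, 50.6, 73.8]
orientation: [0.906, -0.424, -0.0, 0.0]
wrist_force: [2.2, -0.3, -12.6]
width: 31.3
```

Request:
send_rows:
  motion:
    - [[0, 0, 0.02], [0, 0, 0]]
    - [[0, 0, 0.04], [0, 0, 0]]
    - [[0, 0, 0.06], [0, 0, 0]]
    - [[0, 0, 0.08], [0, 0, 0]]
    - [[0, 0, 0.08], [0, 0, 0]]

```text
clock: 19.2
ee_pos: [530.9, 50.6, 73.0]
orientation: [0.906, -0.424, -0.0, 0.0]
wrist_force: [2.0, -0.3, -12.2]
width: 31.4
```

```bash
python3 - <<'E'
from station import robot
s=robot.state(); print(s["clock"],s["ee_pos"],s["orientation"],s["wrist_force"],s["moment"],s["width"])
E
```

```text
19.2 [530.918412    50.64353233  72.99641431] [ 9.05821719e-01 -4.23659003e-01 -2.48922064e-04  2.84553385e-05] [  2.01211598  -0.27450274 -12.17049004] [-0.12585045 -0.41543597 -0.00097498] 31.42146070155175
```

Request:
send_rows:
  motion:
    - [[0, 0, 0.02], [0, 0, 0]]
    - [[0, 0, 0.04], [0, 0, 0]]
    - [[0, 0, 0.06], [0, 0, 0]]
    - [[0, 0, 0.08], [0, 0, 0]]
    - [[0, 0, 0.08], [0, 0, 0]]

```text
clock: 19.62
ee_pos: [531.0, 50.6, 72.2]
orientation: [0.906, -0.424, -0.0, 0.0]
wrist_force: [1.8, -0.9, -12.7]
width: 31.3
```

```bash
python3 - <<'E'
from station import robot
s=robot.state(); print(s["clock"],s["ee_pos"],s["orientation"],s["wrist_force"],s["moment"],s["width"])
E
```

```text
19.6167 [530.96809744  50.62063121  72.20019892] [ 9.05816401e-01 -4.23670401e-01 -1.96056023e-04  3.48502768e-05] [  1.84250704  -0.8922172  -12.720168  ] [-0.11542472 -0.35683637  0.02988986] 31.287349029571665
```

Request:
send_rows:
  motion:
    - [[0, 0, 0.02], [0, 0, 0]]
    - [[0, 0, 0.04], [0, 0, 0]]
    - [[0, 0, 0.05], [0, 0, 0]]
    - [[0, 0, 0.05], [0, 0, 0]]
    - [[0, 0, 0.05], [0, 0, 0]]

```text
clock: 20.03
ee_pos: [531.0, 50.6, 71.8]
orientation: [0.906, -0.424, -0.0, -0.0]
wrist_force: [1.2, -0.4, -10.1]
width: 31.2
```

```bash
python3 - <<'E'
from station import robot
s=robot.state(); print(s["clock"],s["ee_pos"],s["orientation"],s["wrist_force"],s["moment"],s["width"])
E
```

```text
20.0333 [530.96574152  50.6175253   71.7916406 ] [ 9.05810830e-01 -4.23682315e-01 -1.90999780e-04 -1.79099147e-06] [  1.18104636  -0.3600108  -10.13139061] [-0.08057386 -0.21064362  0.00456828] 31.246515228709242
```

Request:
send_rows:
  motion:
    - [[0, 0, 0.02], [0, 0, 0]]
    - [[0, 0, 0.04], [0, 0, 0]]
    - [[0, 0, 0.05], [0, 0, 0]]
    - [[0, 0, 0.05], [0, 0, 0]]
    - [[0, 0, 0.05], [0, 0, 0]]

```text
clock: 20.45
ee_pos: [531.0, 50.7, 71.5]
orientation: [0.906, -0.424, -0.0, -0.0]
wrist_force: [-0.1, 0.2, -5.4]
width: 31.2
```

```bash
python3 - <<'E'
from station import robot
s=robot.state(); print(s["clock"],s["ee_pos"],s["orientation"],s["wrist_force"],s["moment"],s["width"])
E
```

```text
20.45 [531.04882971  50.65964031  71.49473567] [ 9.05808137e-01 -4.23688073e-01 -1.29978493e-04 -1.37454703e-04] [-0.1275159   0.15368244 -5.41832503] [0.04588005 0.21639119 0.0377498 ] 31.19891717432267
```

The load is moving onto the notch: 5.4 N now, against about 12 N of spring. I'm lowering a touch more and then releasing.

Request:
send_rows:
  motion:
    - [[0, 0, 0.02], [0, 0, 0]]
    - [[0, 0, 0.03], [0, 0, 0]]
    - [[0, 0, 0.03], [0, 0, 0]]
    - [[0, 0, 0.03], [0, 0, 0]]
    - [[0, 0, 0.03], [0, 0, 0]]

```text
clock: 20.87
ee_pos: [531.1, 50.6, 71.2]
orientation: [0.906, -0.424, -0.0, -0.0]
wrist_force: [-1.5, 0.4, 1.6]
width: 31.5
```

```bash
python3 - <<'E'
from station import robot
s=robot.state(); print(s["clock"],s["ee_pos"],s["orientation"],s["wrist_force"],s["moment"],s["width"])
E
```

```text
20.8667 [531.09357904  50.64467432  71.24537443] [ 9.05806980e-01 -4.23690546e-01 -9.05865801e-05 -1.64955651e-04] [-1.48504627  0.42171949  1.59092424] [ 0.0590598   0.53357886 -0.01382529] 31.484438504073584
```

Fully unloaded and seated. I'm opening partway, to 65 %, then looking.

Request:
send_rows:
  motion:
    - [[0, 0, 0], [0, 0, 0]]
    - [[0, 0, 0], [0, 0, 0]]
    - [[0, 0, 0], [0, 0, 0]]
    - [[0, 0, 0], [0, 0, 0]]
    - [[0, 0, 0], [0, 0, 0]]
  grip: 70

```text
clock: 21.28
ee_pos: [531.4, 50.5, 71.0]
orientation: [0.906, -0.424, 0.0, -0.0]
wrist_force: [-0.5, -0.0, -0.3]
width: 61.0
```

Request:
send_rows:
  motion:
    - [[0, 0, -1], [0, 0, 0]]
    - [[0, 0, -2.5], [0, 0, 0]]
    - [[0, 0, -4.5], [0, 0, 0]]
    - [[0, 0, -6.5], [0, 0, 0]]
    - [[0, 0, -8], [0, 0, 0]]

```text
clock: 21.7
ee_pos: [531.7, 50.3, 153.1]
orientation: [0.906, -0.424, 0.001, -0.0]
wrist_force: [0.8, -0.4, -0.2]
width: 65.8
```

```bash
python3 - <<'E'
from station import robot
from h import *
d=robot.get_image("scene"); np.savez("s7.npz",**d);cv2.imwrite("pics/s7.png",cv2.resize(d["pixels"][170:290,270:420],None,fx=5,fy=5,interpolation=cv2.INTER_CUBIC))
s=robot.state(); print(s["clock"],s["ee_pos"],s["orientation"],s["wrist_force"],s["moment"],s["width"])
E
```

```text
21.75 [533.40155105  50.22051461 155.28724963] [ 0.90568298 -0.42394548  0.00248699 -0.00154568] [ 0.67030375 -0.28705756  2.42941279] [-0.07681685  0.05925845  0.05264205] 65.83085593960315
```

View pics/s7.png

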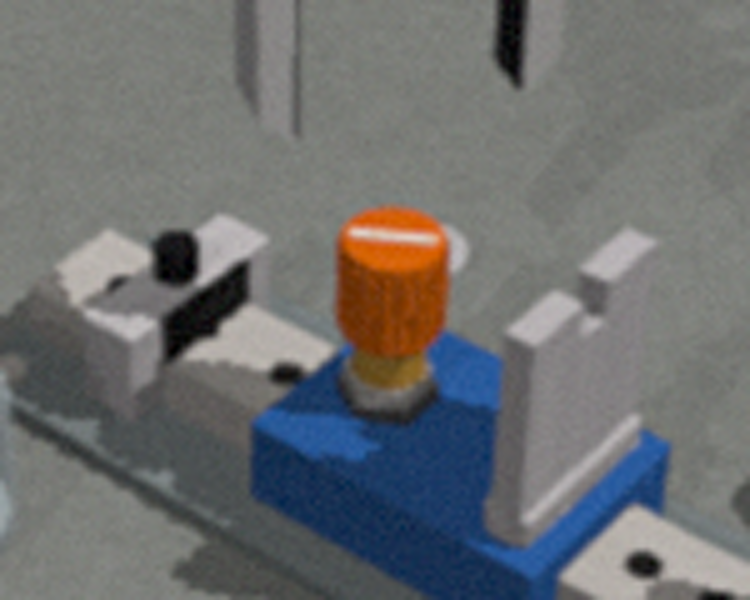

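The knob stays up by itself, white line at crop (350–440, 238), with the sleeve showing below it. Next I'm working out the gap to the stop and where to push from behind the axle plate.

```bash
python3 - <<'E'
from h import *
d=load("top0.npz");K=d["mtx"];Rm=R.from_quat(d["orientation"]).as_matrix()
k=np.array([531,50.6]); ey=np.array([np.cos(np.radians(70)),np.sin(np.radians(70))]); ex=np.array([ey[1],-ey[0]])
def up(u,v,z):
    r=Rm@np.array([(u-K[0,2])/K[0,0],-(v-K[1,2])/K[1,1],-1]); return d["xyz"]+r*(z-d["xyz"][2])/r[2]
for nm,u,v,z in[("carr end a",220+384/4,215+158/4,42),("carr end b",220+353/4,215+372/4,42),("rubber",220+503/4,215+287/4,40),("block edgeT",220+527/4,215+187/4,48),("block edgeB",220+502/4,215+385/4,48),("plate far edge top",220+75/4,215+130/4,118)]:
    p=up(u,v,z)[:2]-k; print(nm,p@ex,p@ey)
w=cloud(d)
m=(w[...,2]>100)&(w[...,2]<125); rel=w[...,:2]-k; yy=rel@ey; xx=rel@ex
q=m&(yy>40)&(yy<90); print("plate top",q.sum(),np.percentile(yy[q],[1,50,99]),np.percentile(xx[q],[1,50,99]))
m=(w[...,2]>40)&(w[...,2]<60)&(yy<-40)&(yy>-130)&(abs(xx)<45); print("block",m.sum(),np.percentile(yy[m],[1,5,50,95,99]),np.median(w[m][:,2]))
os.remove("cmd.json"); 
print(k+83*ey)
# direction check by commanded yaw
E
```

```text
carr end a 36.90046943745625 -24.594794569973683
carr end b -38.26576386609271 -25.101802656840594
rubber -1.608483034650045 -71.88606618531382
block edgeT 32.86381859080481 -75.15420454220927
block edgeB -35.794995540511124 -75.83884672781446
plate far edge top 16.96739469953474 69.9847376147759
plate top 494 [60.38115083 64.31372269 70.549448  ] [-30.29764199   0.31418219  29.10648005]
block 854 [-95.79587499 -94.9420727  -83.9696345  -72.98832763 -71.473455  ] 47.50701541559124
[559.3876719  128.59448753]
```

```bash
python3 - <<'E'
from h import *
setc((np.array([531.15,50.57,151.1]),tq(-50.13)))
k=np.array([531,50.6]); ey=np.array([np.cos(np.radians(70)),np.sin(np.radians(70))])
p=k+95*ey
plan([*p,150],-20,2); plan([*p,75],-20,3)
E
```

```text
[[[-0.48, -0.82, 0.01], [0.0, 0.0, -0.053]], [[-0.96, -1.64, 0.02], [0.0, 0.0, -0.105]], [[-1.43, -2.46, 0.03], [0.0, 0.0, -0.158]], [[-1.91, -3.28, 0.04], [0.0, 0.0, -0.21]], [[-2.39, -4.1, 0.05], [0.0, 0.0, -0.263]]]
[[[-0.25, -0.92, 0.02], [0.0, 0.0, -0.053]], [[-0.5, -1.84, 0.03], [0.0, 0.0, -0.105]], [[-0.74, -2.75, 0.04], [0.0, 0.0, -0.158]], [[-0.99, -3.67, 0.05], [0.0, 0.0, -0.21]], [[-1.24, -4.59, 0.06], [0.0, 0.0, -0.263]]]
end [563.51392325 139.89036067 150.        ] [ 3.09390088 -0.54532718  0.        ]
[[[-0.0, 0.0, 0.5], [0.0, 0.0, 0.0]], [[-0.0, 0.0, 1.0], [0.0, 0.0, 0.0]], [[-0.0, 0.0, 1.5], [0.0, 0.0, 0.0]], [[-0.0, 0.0, 2.0], [0.0, 0.0, 0.0]], [[-0.0, 0.0, 2.5], [0.0, 0.0, 0.0]]]
[[[-0.0, 0.0, 0.5], [0.0, 0.0, 0.0]], [[-0.0, 0.0, 1.0], [0.0, 0.0, 0.0]], [[-0.0, 0.0, 1.5], [0.0, 0.0, 0.0]], [[-0.0, 0.0, 2.0], [0.0, 0.0, 0.0]], [[-0.0, 0.0, 2.5], [0.0, 0.0, 0.0]]]
[[[-0.0, 0.0, 0.5], [0.0, 0.0, 0.0]], [[-0.0, 0.0, 1.0], [0.0, 0.0, 0.0]], [[-0.0, 0.0, 1.5], [0.0, 0.0, 0.0]], [[-0.0, 0.0, 2.0], [0.0, 0.0, 0.0]], [[-0.0, 0.0, 2.5], [0.0, 0.0, 0.0]]]
end [563.51392325 139.89036067  75.        ] [ 3.09390088 -0.54532718  0.        ]
```

Request:
send_rows:
  motion:
    - [[-0.48, -0.82, 0.01], [0, 0, -0.053]]
    - [[-0.96, -1.64, 0.02], [0, 0, -0.105]]
    - [[-1.43, -2.46, 0.03], [0, 0, -0.158]]
    - [[-1.91, -3.28, 0.04], [0, 0, -0.21]]
    - [[-2.39, -4.1, 0.05], [0, 0, -0.263]]
  grip: 0

```text
clock: 22.17
ee_pos: [547.1, 96.7, 149.5]
orientation: [0.955, -0.298, -0.001, 0.0]
wrist_force: [-0.1, -0.7, 0.1]
width: 35.9
```

Request:
send_rows:
  motion:
    - [[-0.25, -0.92, 0.02], [0, 0, -0.053]]
    - [[-0.5, -1.84, 0.03], [0, 0, -0.105]]
    - [[-0.74, -2.75, 0.04], [0, 0, -0.158]]
    - [[-0.99, -3.67, 0.05], [0, 0, -0.21]]
    - [[-1.24, -4.59, 0.06], [0, 0, -0.263]]

```text
clock: 22.58
ee_pos: [563.5, 141.2, 149.2]
orientation: [0.985, -0.171, -0.001, 0.0]
wrist_force: [-0.5, 0.0, 0.2]
width: 3.1
```

Request:
send_rows:
  motion:
    - [[0, 0, 0], [0, 0, 0]]
    - [[0, 0, 0], [0, 0, 0]]
    - [[0, 0, 0.5], [0, 0, 0]]
    - [[0, 0, 1.2], [0, 0, 0]]
    - [[0, 0, 2.5], [0, 0, 0]]

```text
clock: 23.0
ee_pos: [564.1, 139.3, 125.0]
orientation: [0.985, -0.174, 0.001, -0.0]
wrist_force: [0.6, -0.0, 0.6]
width: 0.5
```

```bash
python3 - <<'E'
from station import robot
from h import *
d=robot.get_image("scene"); np.savez("s8.npz",**d);cv2.imwrite("pics/s8.png",cv2.resize(d["pixels"][110:350,240:540],None,fx=2.5,fy=2.5,interpolation=cv2.INTER_CUBIC))
s=robot.state(); print(s["clock"],s["ee_pos"],s["orientation"],s["wrist_force"],s["moment"],s["width"])
E
```

```text
23.05 [561.8816858  139.07256953 122.04306571] [ 9.84726749e-01 -1.74097801e-01 -1.54813505e-03  8.88410659e-04] [-0.29328763 -0.11171633 -1.50797759] [-0.017326    0.13401491 -0.04667424] 0.4305458374278021
```

View pics/s8.png

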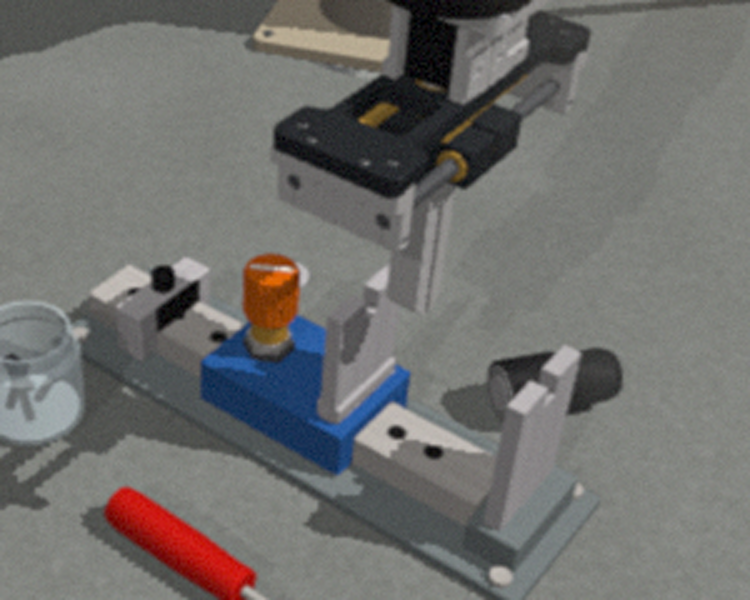

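The closed fingers, tip at (430,305), are on the +y side of the carriage's axle plate with a gap between. I'm lowering the rest of the way.

Request:
send_rows:
  motion:
    - [[0, 0, 0.5], [0, 0, 0]]
    - [[0, 0, 1.0], [0, 0, 0]]
    - [[0, 0, 1.5], [0, 0, 0]]
    - [[0, 0, 2.0], [0, 0, 0]]
    - [[0, 0, 2.5], [0, 0, 0]]

```text
clock: 23.47
ee_pos: [563.6, 139.9, 99.5]
orientation: [0.985, -0.174, 0.0, -0.0]
wrist_force: [0.5, -0.3, -0.1]
width: 0.3
```

Request:
send_rows:
  motion:
    - [[0, 0, 0.6], [0, 0, 0]]
    - [[0, 0, 1.2], [0, 0, 0]]
    - [[0, 0, 1.8], [0, 0, 0]]
    - [[0, 0, 2.5], [0, 0, 0]]
    - [[0, 0, 2.5], [0, 0, 0]]

```text
clock: 23.88
ee_pos: [562.5, 139.8, 73.4]
orientation: [0.985, -0.174, -0.001, 0.0]
wrist_force: [-0.5, -0.3, -0.3]
width: 0.4
```

```bash
python3 - <<'E'
from station import robot
from h import *
s=robot.state(); print(s["clock"],s["ee_pos"],s["orientation"],s["wrist_force"],s["moment"],s["width"])
# tool axis check
print(R.from_quat(s["orientation"]).as_matrix().round(3))
E
```

```text
23.8833 [562.50905718 139.83070827  73.35560398] [ 9.84822621e-01 -1.73559706e-01 -1.11433724e-03  4.39000986e-04] [-0.51205303 -0.28368025 -0.31692549] [-0.0618786   0.14707915 -0.0571638 ] 0.3699185601773007
[[ 0.94  -0.342 -0.002]
 [-0.342 -0.94  -0.   ]
 [-0.002  0.001 -1.   ]]
```

Request:
send_rows:
  motion:
    - [[0, 0.3, 0], [0, 0, 0]]
    - [[0, 0.6, 0], [0, 0, 0]]
    - [[0, 0.9, 0], [0, 0, 0]]
    - [[0, 1.15, 0], [0, 0, 0]]
    - [[0, 1.3, 0], [0, 0, 0]]

```text
clock: 24.3
ee_pos: [559.1, 127.0, 75.2]
orientation: [0.985, -0.174, 0.0, -0.0]
wrist_force: [-0.1, 0.2, 0.3]
width: 0.6
```

Request:
send_rows:
  motion:
    - [[0, 0.15, 0], [0, 0, 0]]
    - [[0, 0.3, 0], [0, 0, 0]]
    - [[0, 0.45, 0], [0, 0, 0]]
    - [[0, 0.6, 0], [0, 0, 0]]
    - [[0, 0.75, 0], [0, 0, 0]]

```text
clock: 24.72
ee_pos: [557.0, 121.6, 75.1]
orientation: [0.985, -0.173, 0.0, -0.001]
wrist_force: [1.5, 2.5, 1.3]
width: 0.4
```

```bash
python3 - <<'E'
from station import robot
from h import *
d=robot.get_image("scene"); np.savez("s9.npz",**d);cv2.imwrite("pics/s9.png",cv2.resize(d["pixels"][110:350,240:540],None,fx=2.5,fy=2.5,interpolation=cv2.INTER_CUBIC))
s=robot.state(); print(s["clock"],s["ee_pos"],s["orientation"],s["wrist_force"],s["moment"],s["width"])
E
```

```text
24.7667 [556.74914535 120.87309618  75.07216087] [ 9.84847747e-01 -1.73420734e-01  2.60098785e-04 -3.10093767e-04] [0.36275757 2.37767533 2.31582168] [ 0.53716314 -0.1590874   0.08825623] 0.5410248477671996
```

View pics/s9.png

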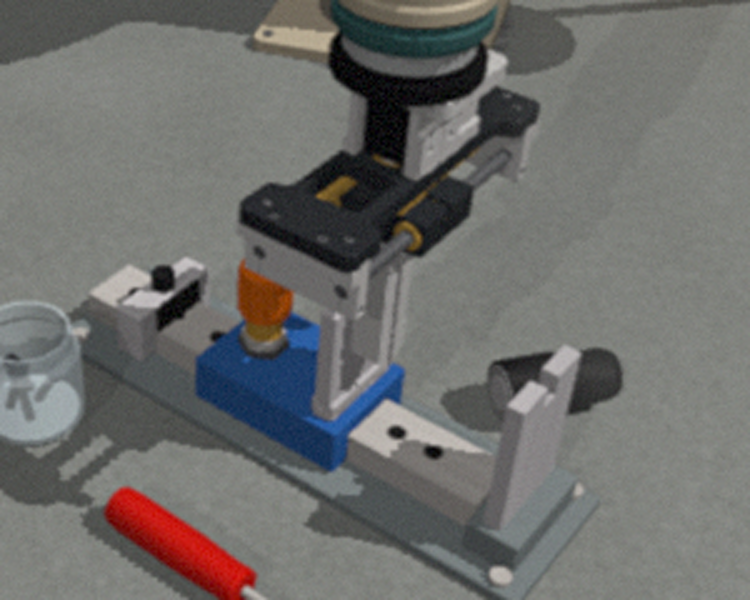

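Contact is made at about 2.5–3 N and the carriage has started sliding; the knob moved from (270,290) to (265,290). I'm continuing gently.

Request:
send_rows:
  motion:
    - [[0, 0.15, 0], [0, 0, 0]]
    - [[0, 0.3, 0], [0, 0, 0]]
    - [[0, 0.45, 0], [0, 0, 0]]
    - [[0, 0.6, 0], [0, 0, 0]]
    - [[0, 0.8, 0], [0, 0, 0]]

```text
clock: 25.18
ee_pos: [554.0, 113.1, 75.0]
orientation: [0.985, -0.174, 0.0, -0.0]
wrist_force: [1.7, 3.8, 3.4]
width: 0.3
```

Request:
send_rows:
  motion:
    - [[0, 0.2, 0], [0, 0, 0]]
    - [[0, 0.4, 0], [0, 0, 0]]
    - [[0, 0.6, 0], [0, 0, 0]]
    - [[0, 0.8, 0], [0, 0, 0]]
    - [[0, 1.0, 0], [0, 0, 0]]

```text
clock: 25.6
ee_pos: [550.5, 103.4, 74.9]
orientation: [0.985, -0.174, 0.0, -0.0]
wrist_force: [0.9, 3.3, 3.1]
width: 0.4
```

Request:
send_rows:
  motion:
    - [[0, 0.2, 0], [0, 0, 0]]
    - [[0, 0.4, 0], [0, 0, 0]]
    - [[0, 0.6, 0], [0, 0, 0]]
    - [[0, 0.8, 0], [0, 0, 0]]
    - [[0, 1.0, 0], [0, 0, 0]]

```text
clock: 26.02
ee_pos: [547.1, 94.0, 74.9]
orientation: [0.985, -0.174, 0.0, 0.0]
wrist_force: [2.3, 2.7, 2.5]
width: 0.3
```

```bash
python3 - <<'E'
from station import robot
from h import *
d=robot.get_image("scene"); np.savez("s10.npz",**d);cv2.imwrite("pics/s10.png",cv2.resize(d["pixels"][110:350,240:540],None,fx=2.5,fy=2.5,interpolation=cv2.INTER_CUBIC))
s=robot.state(); p=s["ee_pos"][:2]-[531,50.6]; print(s["clock"],s["ee_pos"],p@[.342,.94],s["wrist_force"],s["moment"],s["width"])
E
```

```text
26.0667 [546.81757385  93.40593427  74.87182313] 45.64718846995213 [2.2344522  0.88490603 2.75486852] [ 0.3726854  -0.40595135  0.02906413] 0.43364256804738777
```

View pics/s10.png

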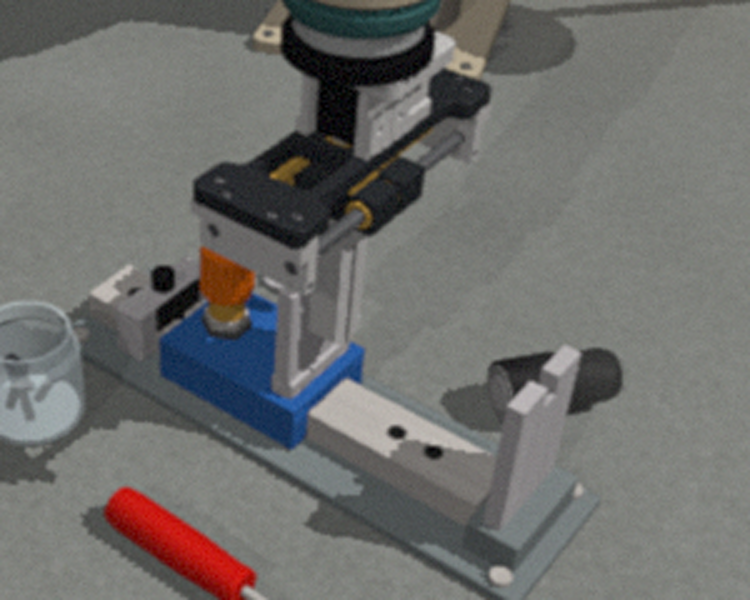

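About 14 mm is left, with the carriage end near the black rubber at (180,300). I'm slowing down.

Request:
send_rows:
  motion:
    - [[0, 0.15, 0], [0, 0, 0]]
    - [[0, 0.3, 0], [0, 0, 0]]
    - [[0, 0.45, 0], [0, 0, 0]]
    - [[0, 0.55, 0], [0, 0, 0]]
    - [[0, 0.65, 0], [0, 0, 0]]

```text
clock: 26.48
ee_pos: [544.8, 88.0, 74.8]
orientation: [0.985, -0.174, 0.0, 0.0]
wrist_force: [2.8, 2.0, 0.7]
width: 0.5
```

Request:
send_rows:
  motion:
    - [[0, 0.07, 0], [0, 0, 0]]
    - [[0, 0.14, 0], [0, 0, 0]]
    - [[0, 0.21, 0], [0, 0, 0]]
    - [[0, 0.28, 0], [0, 0, 0]]
    - [[0, 0.35, 0], [0, 0, 0]]

```text
clock: 26.9
ee_pos: [543.6, 84.8, 74.8]
orientation: [0.985, -0.174, 0.0, 0.0]
wrist_force: [3.3, 2.7, 0.2]
width: 0.4
```

Request:
send_rows:
  motion:
    - [[0, 0.05, 0], [0, 0, 0]]
    - [[0, 0.1, 0], [0, 0, 0]]
    - [[0, 0.15, 0], [0, 0, 0]]
    - [[0, 0.2, 0], [0, 0, 0]]
    - [[0, 0.25, 0], [0, 0, 0]]

```text
clock: 27.32
ee_pos: [542.7, 82.5, 74.8]
orientation: [0.985, -0.174, 0.0, 0.0]
wrist_force: [3.4, 2.5, 0.2]
width: 0.6
```

```bash
python3 - <<'E'
from station import robot
from h import *
d=robot.get_image("scene"); np.savez("s11.npz",**d);cv2.imwrite("pics/s11.png",cv2.resize(d["pixels"][190:290,260:380],None,fx=6,fy=6,interpolation=cv2.INTER_CUBIC))
s=robot.state(); p=s["ee_pos"][:2]-[531,50.6]; print(s["clock"],s["ee_pos"],p@[.342,.94],s["wrist_force"]@[.342,.94,0])
E
```

```text
27.3667 [542.54016988  82.36231272  74.81930527] 33.803312056835395 2.7827655133148177
```

View pics/s11.png

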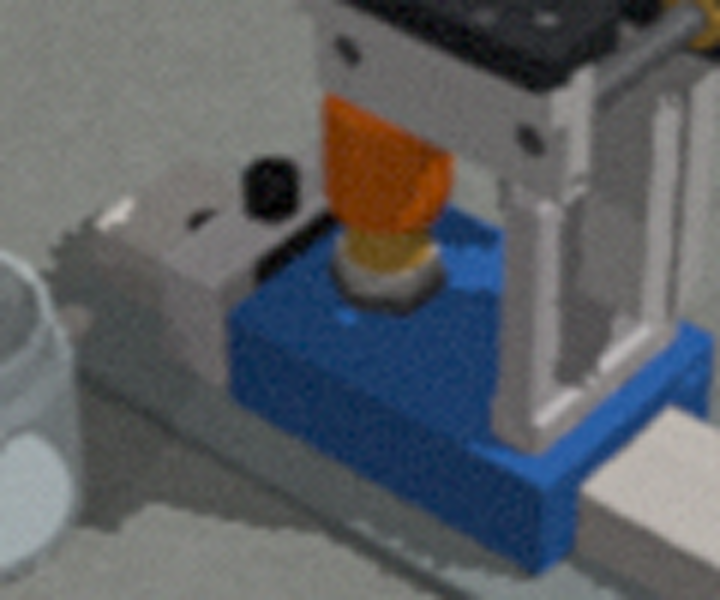

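The carriage end at (232,320) is within a few mm of the stop block. I'm taking 1.5 mm steps and watching the force.

Request:
send_rows:
  motion:
    - [[0, 0.03, 0], [0, 0, 0]]
    - [[0, 0.06, 0], [0, 0, 0]]
    - [[0, 0.09, 0], [0, 0, 0]]
    - [[0, 0.12, 0], [0, 0, 0]]
    - [[0, 0.15, 0], [0, 0, 0]]

```text
clock: 27.78
ee_pos: [542.1, 81.3, 74.8]
orientation: [0.985, -0.174, -0.0, -0.0]
wrist_force: [4.0, 3.2, 0.2]
width: 0.5
```

Request:
send_rows:
  motion:
    - [[0, 0.03, 0], [0, 0, 0]]
    - [[0, 0.06, 0], [0, 0, 0]]
    - [[0, 0.09, 0], [0, 0, 0]]
    - [[0, 0.12, 0], [0, 0, 0]]
    - [[0, 0.15, 0], [0, 0, 0]]

```text
clock: 28.2
ee_pos: [542.1, 81.3, 74.9]
orientation: [0.985, -0.173, 0.0, -0.001]
wrist_force: [3.5, 5.2, -1.2]
width: 0.3
```

Request:
send_rows:
  motion:
    - [[0, 0.02, 0], [0, 0, 0]]
    - [[0, 0.04, 0], [0, 0, 0]]
    - [[0, 0.04, 0], [0, 0, 0]]
    - [[0, 0.04, 0], [0, 0, 0]]
    - [[0, 0.04, 0], [0, 0, 0]]

```text
clock: 28.62
ee_pos: [542.1, 81.3, 74.9]
orientation: [0.985, -0.173, 0.0, -0.001]
wrist_force: [5.0, 5.9, -1.8]
width: 0.5
```

```bash
python3 - <<'E'
from station import robot
from h import *
d=robot.get_image("scene"); np.savez("s12.npz",**d);cv2.imwrite("pics/s12.png",cv2.resize(d["pixels"][190:290,260:380],None,fx=6,fy=6,interpolation=cv2.INTER_CUBIC))
s=robot.state(); p=s["ee_pos"][:2]-[531,50.6]; print(s["clock"],s["ee_pos"],p@[.342,.94],s["wrist_force"],s["wrist_force"]@[.342,.94,0])
E
```

```text
28.6667 [542.06381427  81.3320436   74.85554032] 32.67194546220692 [ 5.28589321  6.03632228 -1.41938533] 7.481918420030406
```

View pics/s12.png

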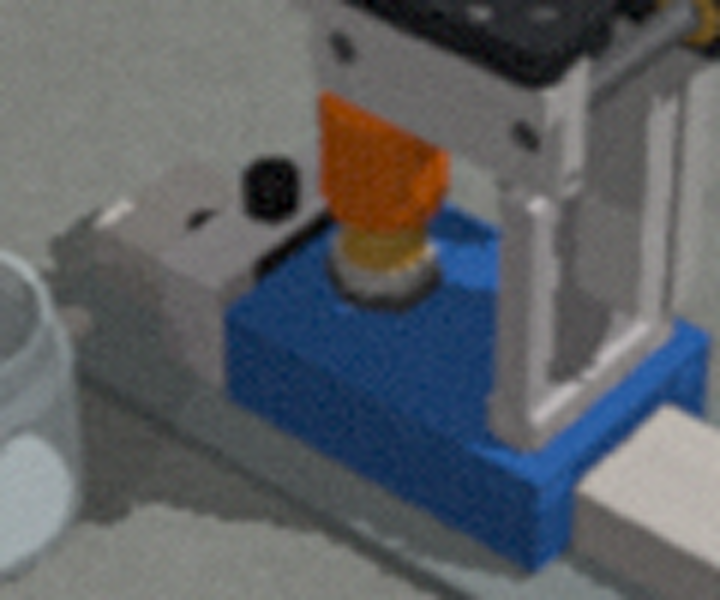

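The carriage is stopped against the rubber: force up to 7.5 N with no motion, and the black clamp at (270,190) hasn't moved. I'm backing off smoothly, then up and clear.

Request:
send_rows:
  motion:
    - [[0, -0.1, 0], [0, 0, 0]]
    - [[0, -0.25, 0], [0, 0, 0]]
    - [[0, -0.6, 0], [0, 0, 0]]
    - [[0, -1.1, 0], [0, 0, 0]]
    - [[0, -1.7, 0], [0, 0, 0]]

```text
clock: 29.08
ee_pos: [546.2, 94.8, 74.5]
orientation: [0.985, -0.174, -0.001, 0.001]
wrist_force: [-0.4, -0.4, 0.3]
width: 0.2
```

Request:
send_rows:
  motion:
    - [[0, -0.3, -0.5], [0, 0, 0]]
    - [[0, -0.5, -2], [0, 0, 0]]
    - [[0, -0.5, -4], [0, 0, 0]]
    - [[0, -0.5, -6], [0, 0, 0]]
    - [[0, -0.5, -8], [0, 0, 0]]

```text
clock: 29.5
ee_pos: [548.5, 100.1, 155.8]
orientation: [0.985, -0.174, -0.0, 0.0]
wrist_force: [1.3, -0.2, -0.1]
width: 0.3
```

Request:
send_rows:
  motion:
    - [[0, -2.5, -2], [0, 0, 0]]
    - [[0, -5, -4], [0, 0, 0]]
    - [[0, -8, -5], [0, 0, 0]]
    - [[0, -11, -5], [0, 0, 0]]
    - [[0, -14, -5], [0, 0, 0]]

```text
clock: 29.92
ee_pos: [597.4, 233.2, 206.4]
orientation: [0.985, -0.174, 0.001, -0.0]
wrist_force: [0.1, 0.1, -0.3]
width: 0.2
```

Request:
send_rows:
  motion:
    - [[0, -2.5, 0], [0, 0, 0]]
    - [[0, -5, 0], [0, 0, 0]]
    - [[0, -8, 0], [0, 0, 0]]
    - [[0, -10, 0], [0, 0, 0]]
    - [[0, -10, 0], [0, 0, 0]]

```text
clock: 30.33
ee_pos: [630.4, 331.8, 204.0]
orientation: [0.985, -0.17, -0.0, -0.001]
wrist_force: [-0.5, 1.0, -0.1]
width: 0.2
```

```bash
python3 - <<'E'
from station import robot
from h import *
for n in("scene","top"):
    d=robot.get_image(n); np.savez(n+"13.npz",**d)
    c=d["pixels"][190:290,260:380] if n=="scene" else d["pixels"]
    cv2.imwrite(f"pics/{n}13.png",cv2.resize(c,None,fx=6,fy=6,interpolation=cv2.INTER_CUBIC) if n=="scene" else c)
s=robot.state(); print(s["clock"],s["ee_pos"],s["wrist_force"])
E
```

```text
30.4333 [630.39975567 325.92150867 204.32047734] [-0.35015137 -0.67640893 -0.52598147]
```

View pics/scene13.png

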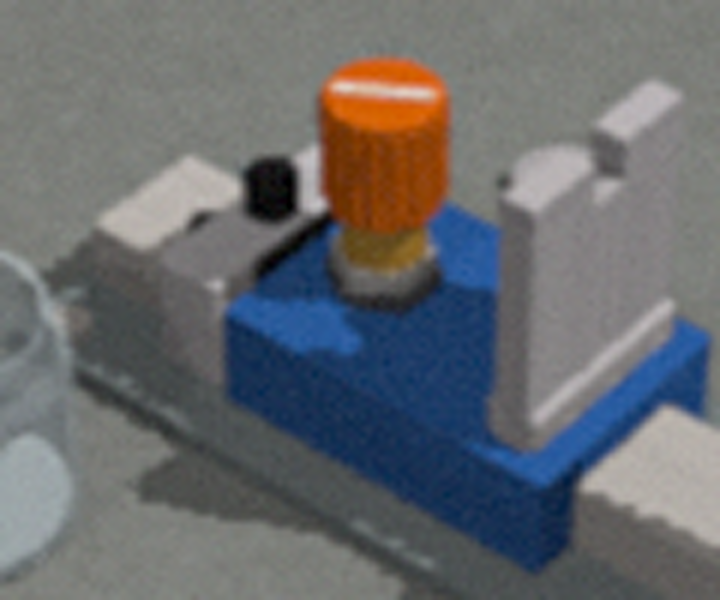

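View pics/top13.png

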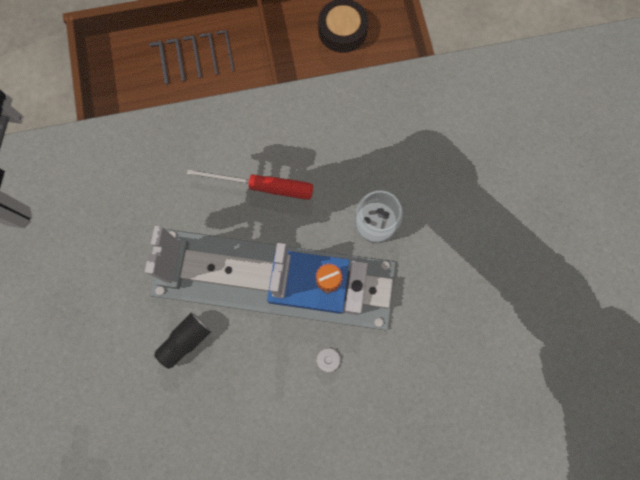

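The knob is parked at (328,277) in the top view and the carriage meets the stop block at (347,285). The screwdriver, jar, cap and light look unmoved. A quick numeric check follows.

```bash
python3 - <<'E'
from h import *
a=load("top0.npz");b=load("top13.npz")
def crop(d): return cv2.resize(d["pixels"][240:330,290:410],None,fx=6,fy=6,interpolation=cv2.INTER_CUBIC)
cv2.imwrite("pics/tz13.png",crop(b))
g=[cv2.cvtColor(x["pixels"],cv2.COLOR_BGR2GRAY).astype(np.float32) for x in(a,b)]
T=g[0][272:308,350:372].astype(np.uint8); r=cv2.matchTemplate(g[1][260:320,338:384].astype(np.uint8),T,cv2.TM_CCOEFF_NORMED); _,v,_,loc=cv2.minMaxLoc(r); print("block shift px",loc[0]-12,loc[1]-12,v, r[11:14,11:14])
h=cv2.cvtColor(b["pixels"],cv2.COLOR_BGR2HSV); w=cloud(b)
o=(h[...,0]>5)&(h[...,0]<15)&(h[...,1]>180)&(w[...,2]>60); P=w[o]; print("knob top z",np.percentile(P[:,2],90), P[P[:,2]>95].mean(0))
E
```

```text
block shift px 0 0 0.8980581164360046 [[0.8159294  0.8731514  0.8401271 ]
 [0.8434663  0.8980581  0.85900396]
 [0.79922146 0.8428831  0.8010813 ]]
knob top z 106.00270984939523 [513.73702907   7.21608021 104.45790161]
```

View pics/tz13.png

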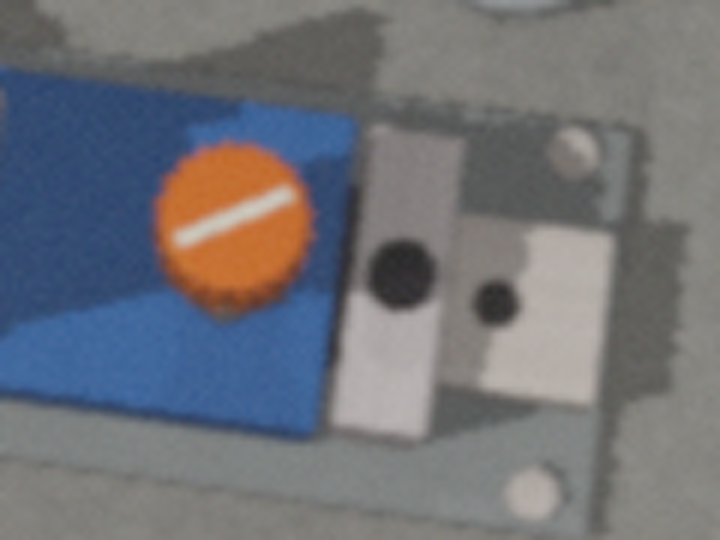

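```bash
python3 - <<'E'
from station import robot
print(robot.close_job()); s=robot.state(); print(s["clock"],s["wrist_force"])
E
```

```text
the job is handed in; nothing more can be done
None
the job is handed in; nothing more can be done
```

The job is done and handed in at about 30.4 s: the plunger is parked and the carriage rests against the rubber face of the stop block.

- **Plunger:** I pulled the knob up in small steps until the end stop showed at about 18.3 mm of lift, with roughly 3.4 N beyond the spring. I then backed off 1 mm, turned it 1.06 rad clockwise with no noticeable resistance, and lowered it. The spring load went onto the notch, and the knob stayed up when I let go.
- **Carriage:** With closed fingers behind the axle plate, I pushed the carriage out about 46 mm at about 3–4 N. It stopped against the rubber, where the force rose to 7.5 N with no further motion. I then backed the gripper away.

**Last checks:**
- The knob top sits at 104–106 mm, up from about 90 mm at the start, which fits the expected parked height.
- The top view shows no visible gap at the rubber face, and image matching shows no shift of the stop block.
- The other objects look unmoved by eye.
- The gripper is well clear and touching nothing.
- No check failed. One small disagreement: the camera put the knob turn at 56–59° against the 60.7° I commanded, which is within the notch's capture range.

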